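# Re-card and reset an inverter control unit, then clear the bench

## Task

Close up the control unit after its service and clear the bench: slide every plug-in card from the wooden stand fully down into a free slot of the black control unit, and once all cards are in, press its recessed red reset button right down with the tip of the test probe, hold it a moment, and put the probe back upright and fully down in its hole in the stand. Also hang each white parts tub with a handle by that handle on a double hook of the blue rack, one tub to a hook across both prongs, hanging still and level, at any point of the job. Leave the other things on the bench where they are.

Things in the scene. Friction and masses are not known exactly. Their poses are not given: they have to be found in the camera images.
- tub_1: White plastic parts tub, open top, 80 (x) x 100 (y) x 45 mm high, 110 g, with a stiff grey bail handle: round bar 9 mm thick running along the tub's y, its centre line 115 mm above the origin, between two legs at y = +-46 mm that rise from the tub's ends. Origin: centre of the underside; z up when it stands. May be absent.
- tub_2: White plastic parts tub, open top, 80 (x) x 100 (y) x 45 mm high, 110 g, with a stiff grey bail handle: round bar 9 mm thick running along the tub's y, its centre line 115 mm above the origin, between two legs at y = +-46 mm that rise from the tub's ends. Origin: centre of the underside; z up when it stands. May be absent.
- tub_3: White plastic parts tub, open top, 80 (x) x 100 (y) x 45 mm high, 110 g, with a stiff grey bail handle: round bar 9 mm thick running along the tub's y, its centre line 115 mm above the origin, between two legs at y = +-46 mm that rise from the tub's ends. Origin: centre of the underside; z up when it stands. May be absent.
- card_1: Plug-in card standing upright in the service stand: green board 76 (x) x 6 (y) x 75 mm high with an orange grip block 40 (x) x 10 (y) mm on top, from 70 to 105 mm above the origin, 120 g. Origin: centre of the lower edge; z up. At the start its underside is 8 mm above the table.
- card_2: Plug-in card standing upright in the service stand: green board 76 (x) x 6 (y) x 75 mm high with an orange grip block 40 (x) x 10 (y) mm on top, from 70 to 105 mm above the origin, 120 g. Origin: centre of the lower edge; z up. At the start its underside is 8 mm above the table.
- probe: Red test probe standing upright in its hole in the service stand, 105 mm long, 40 g: steel tip shank 8 mm thick for the lowest 38 mm, finger guard disc 24 mm wide from 38 to 43 mm, round handle 15 mm thick from 43 to 105 mm. Origin: the tip; z along the probe towards the handle.
- probe_tip (a point): The probe's tip (its origin).
- probe_guard (a point): On the probe's axis at the underside of the finger guard, 38 mm above the tip.
- stand: Wooden service stand, fixed, 100 (x) x 200 (y) x 50 mm high, with two card slots (82 x 9 mm, 42 mm deep, along x, at y = +65 and 0 mm) and a probe hole (14 mm wide, at y = -70 mm). Origin: centre of the underside.
- probe_hole (a point): Centre of the mouth of the probe's hole on the stand's top, 50 mm above the table; hole 14 mm wide, 42 mm deep. A probe put back has its finger guard resting on the stand here.
- unit: Black inverter control unit, fixed, its slotted part 180 (x) x 200 (y) x 100 mm high, a finned heat sink 130 mm long and 90 mm high behind it (+x). Two card slots in the top run along the unit's x at y = +10 and -50 mm, with pale lips; the red recessed reset button lies at x = -40, y = +70 mm, in a yellow ring. Origin: centre of the underside of the slotted part.
- slot_a (a point): Floor centre of card slot a of the unit, 40 mm above the table and 60 mm below the unit's top; slot 84 mm long (unit's x) and 10 mm wide (unit's y), with a 4 mm chamfer at its mouth. A card fully in has its origin here; either slot takes any card.
- slot_b (a point): Floor centre of card slot b of the unit, 40 mm above the table and 60 mm below the unit's top; slot 84 mm long (unit's x) and 10 mm wide (unit's y), with a 4 mm chamfer at its mouth. A card fully in has its origin here; either slot takes any card.
- button_top (a point): Centre of the red reset button's face, 12 mm wide, 10 mm below the unit's top at the bottom of a round well 16 mm wide; it is pressed straight down.
- reset_button (a joint): Travel of the reset button: 0 = up, 0.005 m = fully down; spring, about 2.5 to 4.5 N.
- rack: Blue fixed hook rack, 420 mm wide (y): cross beam at x = +65 mm, 195-225 mm above the table, three double hooks at y = -125, 0, +125 mm. Each is two steel prongs 7 mm thick, 25 mm to either side of its centre, that point to -x, dip to a seat at x = 0 and turn up to tips at x = -22 mm, 224 mm above the table. Origin: on the table under the middle hook's seat.
- hook_1 (a point): Double hook 1 of the rack (y = -125 mm): where the centre of a hung tub's handle bar rests, midway between the two prongs, 209 mm above the table; axes as the rack's (prongs point to -x, bar lies along y; room between the prongs for the fingers).
- hook_2 (a point): Double hook 2 of the rack (the middle, y = 0): where the centre of a hung tub's handle bar rests, midway between the two prongs, 209 mm above the table; axes as the rack's (prongs point to -x, bar lies along y; room between the prongs for the fingers).
- hook_3 (a point): Double hook 3 of the rack (y = +125 mm): where the centre of a hung tub's handle bar rests, midway between the two prongs, 209 mm above the table; axes as the rack's (prongs point to -x, bar lies along y; room between the prongs for the fingers).
- screwdriver: Loose screwdriver on the table, lying along its x; not part of the job.
- tape_roll: Roll of black tape, 84 mm across and 24 mm high; not part of the job. Origin: its underside.
- multimeter: Yellow multimeter lying flat, 85 x 160 x 35 mm; not part of the job. Origin: its underside.
- flask: Black drinking flask, 66 mm across, about 170 mm high; not part of the job. Origin: its underside.
- small_tray: Small white tray without a handle, 75 x 55 x 35 mm; not part of the job. Origin: its underside.

How it is judged:
On the way, in this order (a step that is already met when the one before it is completed fails the run):
1. every card stands fully down in a slot of the control unit (((horizontal distance between card_1 and slot_a below 0.009 m and z of card_1 in the frame of slot_a below 0.005 m and angle between card_1's own z axis and vertical below 0.1 rad) or (horizontal distance between card_1 and slot_b below 0.009 m and z of card_1 in the frame of slot_b below 0.005 m and angle between card_1's own z axis and vertical below 0.1 rad)) and ((horizontal distance between card_2 and slot_a below 0.009 m and z of card_2 in the frame of slot_a below 0.005 m and angle between card_2's own z axis and vertical below 0.1 rad) or (horizontal distance between card_2 and slot_b below 0.009 m and z of card_2 in the frame of slot_b below 0.005 m and angle between card_2's own z axis and vertical below 0.1 rad))), for 0.2 s.
2. with the cards in, the reset button is pressed right down by the probe's tip (value of joint reset_button above 0.0038 m and distance between probe_tip and button_top below 0.008 m), for 0.2 s.
At the end, for the whole second after the job is handed in: Cards: lower edge within 5 mm of a slot floor and 9 mm of its centre, upright within 0.1 rad. Tubs: bar on a double hook (height 10, sideways 25 mm), level within 0.2 rad, at rest. Probe: guard within 9 mm of its hole's mouth, upright within 0.12 rad. Absent things are passed over (all of step 1 and ((x of tub_1 in the frame of hook_1 between -0.03 and 0.03 m and y of tub_1 in the frame of hook_1 between -0.025 and 0.025 m and z of tub_1 in the frame of hook_1 between -0.127 and -0.105 m) or (x of tub_1 in the frame of hook_2 between -0.03 and 0.03 m and y of tub_1 in the frame of hook_2 between -0.025 and 0.025 m and z of tub_1 in the frame of hook_2 between -0.127 and -0.105 m) or (x of tub_1 in the frame of hook_3 between -0.03 and 0.03 m and y of tub_1 in the frame of hook_3 between -0.025 and 0.025 m and z of tub_1 in the frame of hook_3 between -0.127 and -0.105 m)) and angle between each of tub_1, tub_2, tub_3's own z axis and vertical below 0.2 rad and linear speed of each of tub_1, tub_2, tub_3, probe below 0.03 m/s and ((x of tub_2 in the frame of hook_1 between -0.03 and 0.03 m and y of tub_2 in the frame of hook_1 between -0.025 and 0.025 m and z of tub_2 in the frame of hook_1 between -0.127 and -0.105 m) or (x of tub_2 in the frame of hook_2 between -0.03 and 0.03 m and y of tub_2 in the frame of hook_2 between -0.025 and 0.025 m and z of tub_2 in the frame of hook_2 between -0.127 and -0.105 m) or (x of tub_2 in the frame of hook_3 between -0.03 and 0.03 m and y of tub_2 in the frame of hook_3 between -0.025 and 0.025 m and z of tub_2 in the frame of hook_3 between -0.127 and -0.105 m)) and ((x of tub_3 in the frame of hook_1 between -0.03 and 0.03 m and y of tub_3 in the frame of hook_1 between -0.025 and 0.025 m and z of tub_3 in the frame of hook_1 between -0.127 and -0.105 m) or (x of tub_3 in the frame of hook_2 between -0.03 and 0.03 m and y of tub_3 in the frame of hook_2 between -0.025 and 0.025 m and z of tub_3 in the frame of hook_2 between -0.127 and -0.105 m) or (x of tub_3 in the frame of hook_3 between -0.03 and 0.03 m and y of tub_3 in the frame of hook_3 between -0.025 and 0.025 m and z of tub_3 in the frame of hook_3 between -0.127 and -0.105 m)) and distance between probe_guard and probe_hole below 0.009 m and angle between probe's own z axis and vertical below 0.12 rad); the robot touches nothing.
It fails at once if another thing on the bench was moved by more than 40 mm (distance of any of screwdriver, tape_roll, multimeter, flask, small_tray from where it was at the start of the episode above 0.04 m).
Of tub_1, tub_2, tub_3 only 2 to 3 are there at a start; the rules pass over those that are not, and their reading is None.
At some moment in a run one of tub_1, tub_2, tub_3 may be knocked a few centimetres aside while the robot is not near it.
It also fails if it takes over 200 s, if anything falls off the work surface, if the arm or the gripper's body presses on something with over 40 N, if the wrist force passes 120 N, or if a joint passes its speed limit or range.

## Robot

A 6-joint arm with a two-finger parallel gripper is mounted at the origin on the work surface. World frame = base frame: x ahead of the robot, y to its left, z up, the work surface at z = 0. Lengths are in m, angles in rad, forces in N, time in s.
With the tool pointing down it reaches from about 0.35 to 0.775 m from the base axis. Payload 7.3 kg.
Tool frame: the origin (TCP) lies at the very end of the fingers, on their centre line; the grasp point (between the pads) lies 19 mm behind it; z points along the fingers, y is the line along which they close (so a half turn about z gives the same grasp; the last joint's range is limited). The gripper opens to 92 mm and grips with 3 to 60 N. Pads are 19 mm wide; open, the fingers measure 130 mm over their backs; the gripper's body (75 mm by 190 mm) begins 47 mm behind the grasp point.
Start: joints at [1.114, 0.342, 1.524, -0, 1.275, -0.146], TCP at [0.161, 0.5, 0.227] pointing down, gripper open.
Joint ranges: [-2.53, 2.53], [-0.77, 2.02], [0.04, 2.7], [-1, 4.14], [0.28, 2.66], [-3.11, 3.11]. Speed limits (rad/s): [2.57, 2.57, 3.14, 3.14, 3.14, 3.14].

## Interface

Orientations are given as [roll, pitch, yaw] about the fixed x, y, z axes, in that order (R = Rz(yaw) Ry(pitch) Rx(roll)).
In Python, from cell import telemetry, eyes, job gives the robot as it stands.
- The arm moves only by the tool apply_moves, never from a script. Its arguments are lists of equal length, an entry for each row: "delta_pos": the shift along the world's x, y, z each as a share of 0.4 m, from -1 to 1, a list of three; "dr": the turn, a rotation vector about the world's x, y, z each as a share of 0.5 rad, from -1 to 1, a list of three; "jaw": the opening, from 0 (shut) to 1 (fully open). A call has 1 to 8 rows; each row is the pose to reach, as a shift and turn from the pose commanded when the call began; what a row does not reach only later rows make up. A row lasts 1/12 s, in which the tool goes at most 41.7 mm and 7.16 degrees, less where a joint would pass 70% of its speed; a pose out of reach is approached as far as the arm can. A call with a number of a shift or a turn outside -1 to 1 is refused whole. A call with a gripper value outside its range is refused whole. The fingers move at their own pace and stop on an object; "force" is the grip in N (left out, the last holds). Time passes only in rows, so rows that repeat a pose let the fingers close. It gives the time, the measured TCP pose, the force, the opening and the grip force at its end, in the units of the state.
- telemetry.observe(): the state, without advancing time (a new reading comes with each control period).
- eyes.read_camera(name): name is "scene" or "top" or "wrist"; returns the picture (420x560x3 uint8, red, green, blue); there is no depth.
- eyes.camera_model(name): a dict with "vertical_fov" (degrees; the focal length in pixels is half the picture's height over the tangent of half this angle, whatever the lens; pixels are square), "cx", "cy" (the principal point, pixels), "k1" (the pictures are not rectified: a ray, as slopes to the right and down, at radius r is drawn at 1 + k1 r^2 times it, then the intrinsics apply), "rvec" (rotation vector, rad) and "tvec" (3), from world to camera coordinates, as OpenCV has them; the wrist camera has in their place "hand_eye" (4x4, takes a point from camera to tool coordinates, whose origin is the TCP and whose axes are the flange's). Camera axes: x right, y down, z forward; pixel columns grow to the right and rows downward; lengths in m; the calibration is good to about 2 mm. A picture is of the moment at which its call begins: read the wrist's pose just before it. camera_model takes no time and is no camera call.
- job.hand_in(): hands the job in; it is judged then, once.
The state is a dict: "time": time; "qpos": joint angles; "qvel": joint speeds; "joint_efforts": joint torques, N m; "tool_pos": TCP position; "tool_rot": TCP orientation; "contact_force": force on the tool from outside, world axes, zero at the start; "torque": the same for the moment, N m; "opening": finger opening in m; "grip_force": force on a finger pad.
Only numpy, scipy, OpenCV 4.12 (cv2) and the standard library are available. Lean on these libraries where they do the work, as an engineer would, in place of code of your own. Each camera call takes 0.05 s, during which the arm holds its last target. There are 200 camera calls.

## Working session

There is one attempt and no reset: what is moved stays moved. The work goes in short steps, Python scripts to look and compute and a tool call to move; the robot and the scene stay as the last step left them, time stands still between calls to the robot, and variables do not carry over. Pictures are saved under pics/ and viewed, at most 14 in all, crops included, and the job is handed in when it is done.

Besides the shell and the picture viewer there is one more tool, called after "Call:" as a command line: name --argument value ..., lists and objects as JSON in quotes. apply_moves: Moves the arm, as the interface text tells. Its arguments: {"type":"object","properties":{"delta_pos":{"type":"array"},"dr":{"type":"array"},"jaw":{"type":"array"},"force":{"type":"number"}},"required":["delta_pos","dr","jaw"]}

```bash
mkdir -p pics; ls; cat > h.py <<'E'
import numpy as np, cv2
from cell import telemetry, eyes, job
from scipy.spatial.transform import Rotation as R
def cam(n):
    m=eyes.camera_model(n); f=210/np.tan(np.radians(m["vertical_fov"])/2)
    if "rvec" in m:
        Rw=cv2.Rodrigues(np.array(m["rvec"],float))[0]; t=np.array(m["tvec"],float).ravel()
    else:
        s=telemetry.observe(); T=np.eye(4); T[:3,:3]=R.from_euler('xyz',s["tool_rot"]).as_matrix(); T[:3,3]=s["tool_pos"]
        M=np.linalg.inv(T@np.array(m["hand_eye"])); Rw=M[:3,:3]; t=M[:3,3]
    return f,m["cx"],m["cy"],m["k1"],Rw,t
def proj(c,P):
    f,cx,cy,k,Rw,t=c; p=np.atleast_2d(P)@Rw.T+t; s=p[:,:2]/p[:,2:]; s=s*(1+k*(s**2).sum(1,keepdims=True)); return s*f+[cx,cy]
def back(c,uv,z):
    f,cx,cy,k,Rw,t=c; d=(np.array(uv,float)-[cx,cy])/f; s=d.copy()
    for _ in range(30): s=d/(1+k*(s@s))
    r=Rw.T@np.append(s,1); o=-Rw.T@t; return o+r*(z-o[2])/r[2]
def snap(n,name):
    c=cam(n); im=np.array(eyes.read_camera(n)); cv2.imwrite(f"pics/{name}.png",im[:,:,::-1]); return c,im
E
python3 - <<'E'
from h import *
a=snap("top","top0"); b=snap("scene","scene0")
print(a[0],b[0]); print(telemetry.observe()); print(eyes.camera_model("wrist"))
for n in("top0","scene0"):
    im=cv2.imread(f"pics/{n}.png"); cv2.imwrite(f"pics/{n}b.png",cv2.resize(im,(800,600),interpolation=cv2.INTER_CUBIC))
E
```

```text
pics
(np.float64(519.2371301286624), 274.2821368798406, 202.47068185376318, 0.06976242721354983, array([[-0.06863084, -0.99764046, -0.00182365],
       [-0.97393628,  0.06739605, -0.21657768],
       [ 0.21618957, -0.01308779, -0.97626368]]), array([0.06540342, 0.51950278, 1.79665642])) (np.float64(398.15689552698376), 277.82768178894105, 211.08590077156032, -0.03366599927909163, array([[-0.71536697,  0.69858607, -0.01508664],
       [ 0.38108476,  0.3719597 , -0.8464162 ],
       [-0.58568294, -0.61124748, -0.53230819]]), array([ 0.32643693, -0.08333209,  1.77637652]))
{'time': 0.1, 'qpos': array([ 1.11398034e+00,  3.42662218e-01,  1.52486397e+00, -6.31300090e-05,
        1.27541236e+00, -1.46021058e-01]), 'qvel': array([-1.76079196e-03, -2.01539773e-04, -2.46611986e-03,  7.30551403e-05,
        1.11234535e-03,  6.93885026e-04]), 'joint_efforts': array([ 1.54303460e-03, -4.32014358e+01, -2.44693494e+01,  7.17150606e-02,
        5.26441704e-02, -5.26510428e-05]), 'tool_pos': array([0.160408  , 0.49953386, 0.22612978]), 'tool_rot': array([-3.14025230e+00, -1.36102372e-04,  2.83081606e+00]), 'contact_force': array([-0.51967872,  0.24221941,  0.04457128]), 'torque': array([-0.03337034,  0.0019195 ,  0.01240277]), 'grip_force': 0.0, 'opening': 0.09164211344533137}
{'vertical_fov': 63.670412984486795, 'cx': 281.58981699357037, 'cy': 210.1571471982241, 'k1': -0.07247881241806944, 'hand_eye': array([[-3.63584269e-04, -9.58850191e-01, -2.83912275e-01,
         7.57881993e-02],
       [ 9.99999675e-01, -5.52785381e-04,  5.86287498e-04,
         1.08463409e-03],
       [-7.19104434e-04, -2.83911969e-01,  9.58850080e-01,
        -1.58012265e-01],
       [ 0.00000000e+00,  0.00000000e+00,  0.00000000e+00,
         1.00000000e+00]])}
```

View pics/top0b.png

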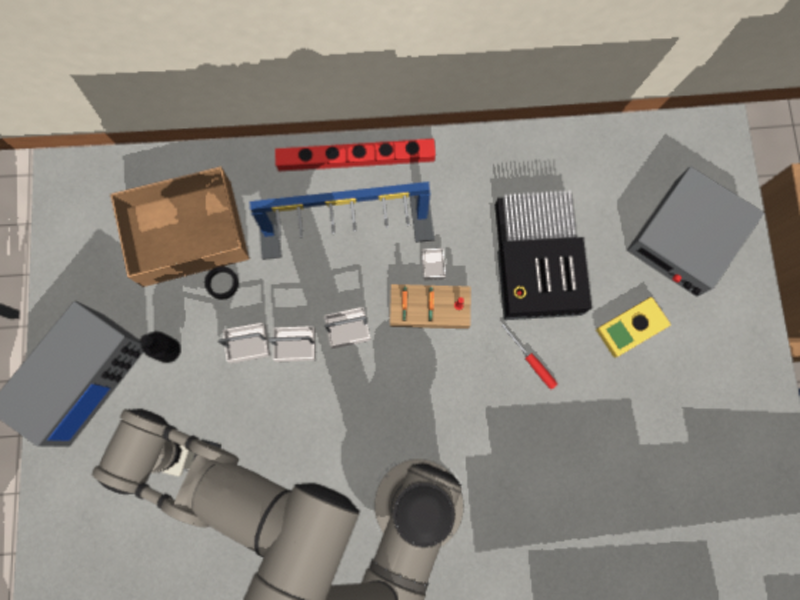

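View pics/scene0b.png

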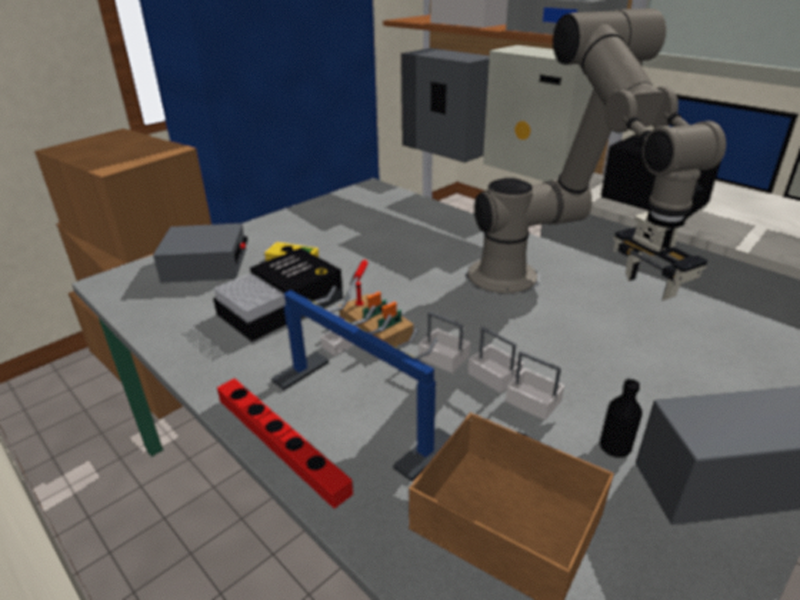

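The top view shows three tubs at about (245,340), (294,342) and (348,325). The stand is at (430,305), the unit at (545,270) and the rack beam at (345,198). I'll enlarge this area.

```bash
python3 - <<'E'
import cv2
im=cv2.imread("pics/top0.png")
c=im[122:262,150:290]; cv2.imwrite("pics/c1.png",cv2.resize(c,None,fx=4.28,fy=4.28,interpolation=cv2.INTER_CUBIC))
c=im[150:240,260:420]; cv2.imwrite("pics/c2.png",cv2.resize(c,None,fx=5,fy=5,interpolation=cv2.INTER_CUBIC))
E
```

```text
(no output)
```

View pics/c1.png

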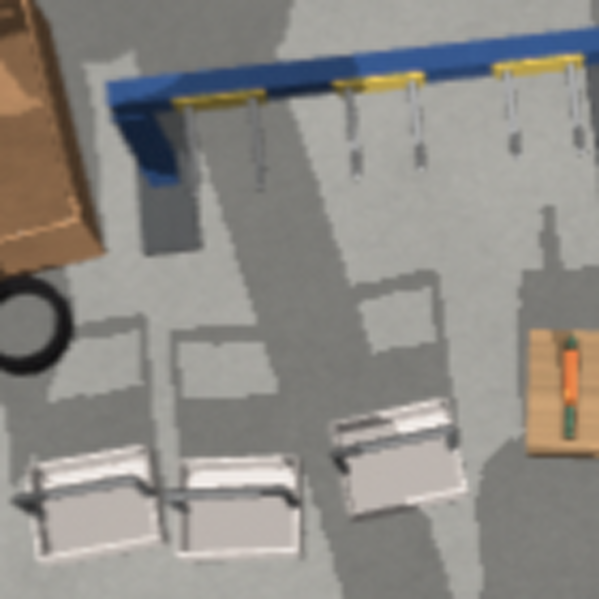

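View pics/c2.png

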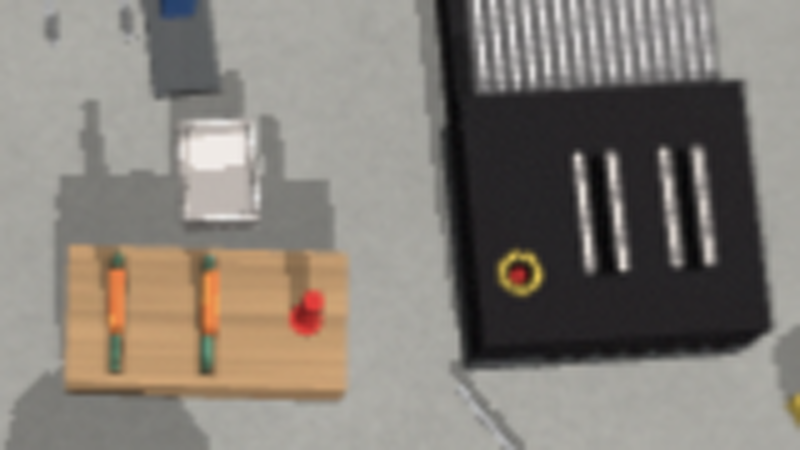

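```bash
cat > fit.py <<'E'
from h import *
from scipy.optimize import least_squares
def fit(c,L,uv,x0,full=True):
    L=np.array(L,float); uv=np.array(uv,float)
    def W(p):
        cs,s=np.cos(p[2]),np.sin(p[2]); return np.c_[p[0]+cs*L[:,0]-s*L[:,1],p[1]+s*L[:,0]+cs*L[:,1],L[:,2]]
    r=least_squares(lambda p:(proj(c,W(p))-uv).ravel(),x0,loss='soft_l1'); return r.x,(proj(c,W(r.x))-uv).round(1)
TUB=[(.04,.05,.045),(.04,-.05,.045),(-.04,-.05,.045),(-.04,.05,.045),(0,.046,.115),(0,-.046,.115)]
E
cat > m1.py <<'E'
from fit import *
c=cam("top")
f1=lambda a:(np.array(a)+.5)/4.28-.5+[150,122]
f2=lambda a:(np.array(a)+.5)/5-.5+[260,150]
for uv in ([(33,460),(145,447),(162,538),(42,556),(22,498),(137,482)],[(183,458),(298,458),(302,552),(178,556),(167,495),(290,490)],[(332,425),(450,400),(467,490),(352,515),(338,455),(455,435)]):
    print("tub",*fit(c,TUB,f1(uv),[.5,.3,0]))
st=[(.05,.1,.05),(.05,-.1,.05),(-.05,-.1,.05),(-.05,.1,.05),(0,.065,.113),(0,0,.113),(0,-.07,.117)]
print("stand",*fit(c,st,f2([(70,247),(347,253),(345,392),(66,388),(117,293),(210,295),(314,298)]),[.5,0,0]))
un=[(.09,.1,.1),(.09,-.1,.1),(-.09,-.1,.1),(-.09,.1,.1),(0,.01,.1),(0,-.05,.1),(-.04,.07,.1)]
print("unit",*fit(c,un,f2([(470,95),(743,82),(770,327),(477,347),(601,212),(687,207),(519,273)]),[.6,-.3,0]))
rk=[(-.022,.1,.224),(-.022,.025,.224),(-.022,-.025,.224),(-.022,-.1,.224),(-.022,-.15,.224)]
print("rack",*fit(c,rk,f1([(260,187),(357,178),(420,167),(515,152),(581,148)]),[.8,.2,0]))
E
python3 m1.py
```

```text
tub [0.41971056 0.3979031  0.07473438] [[-0.4  0.5]
 [ 1.6 -0.5]
 [ 0.   0.5]
 [-0.4  0.4]
 [-0.2 -0.4]
 [ 0.1 -0.6]]
tub [ 0.40754936  0.2801109  -0.04445338] [[-0.7  0.3]
 [ 0.7 -0.4]
 [-0.2  0.1]
 [ 0.2 -0.1]
 [ 0.9 -0.2]
 [-0.8  0.3]]
tub [0.43804399 0.14583515 0.13656555] [[ 0.1 -0.3]
 [ 0.1 -0.1]
 [ 0.5  0.6]
 [-0.4  0.5]
 [ 0.2  0. ]
 [-0.7 -0.7]]
stand [ 0.47939504 -0.06286298 -0.09271072] [[-0.3 -0.3]
 [ 0.1 -0.2]
 [ 0.4 -0.5]
 [-0.2 -1. ]
 [-0.   0.8]
 [ 0.2  0.8]
 [-0.1  0.4]]
unit [ 0.52487537 -0.34895191 -0.02160279] [[-1.9 -0.1]
 [ 0.4 -0.2]
 [ 0.4  0.9]
 [ 0.8 -0.5]
 [-0.2  0. ]
 [-0.2  0.2]
 [-0.1 -0.2]]
rack [0.65290807 0.13542332 0.06559772] [[-0.3  0.3]
 [-0.3 -0.6]
 [ 0.1  0.1]
 [ 0.4  0.6]
 [ 0.  -0.4]]
```

Call:
apply_moves --delta_pos '[[0.65,-0.5,0.25],[0.65,-0.5,0.25],[0.65,-0.5,0.25],[0.65,-0.5,0.25],[0.65,-0.5,0.25],[0.65,-0.5,0.25],[0.65,-0.5,0.25],[0.65,-0.5,0.25]]' --dr '[[0,0,0.436],[0,0,0.436],[0,0,0.436],[0,0,0.436],[0,0,0.436],[0,0,0.436],[0,0,0.436],[0,0,0.436]]' --jaw '[0.4,0.4,0.4,0.4,0.4,0.4,0.4,0.4]' --force 30

```text
time: 0.77
tool_pos: [0.4115, 0.3061, 0.3232]
tool_rot: [-3.141, -0.0, 3.049]
contact_force: [0.4, 1.2, 0.9]
opening: 0.0435
grip_force: 0.0
```

Call:
apply_moves --delta_pos '[[0.05,-1,0],[0.05,-1,0],[0.05,-1,0],[0.05,-1,0],[0.05,-1,0],[0.05,-1,0],[0.05,-1,0],[0.05,-1,0]]' --dr '[[0,0,0],[0,0,0],[0,0,0],[0,0,0],[0,0,0],[0,0,0],[0,0,0],[0,0,0]]' --jaw '[0.4,0.4,0.4,0.4,0.4,0.4,0.4,0.4]'

```text
time: 1.43
tool_pos: [0.4265, -0.0271, 0.3228]
tool_rot: [3.141, -0.0, 3.049]
contact_force: [1.5, 0.5, 0.3]
opening: 0.0365
grip_force: 0.0
```

Call:
apply_moves --delta_pos '[[0,-0.1,0],[0,-0.1,0],[0,-0.1,0],[0,-0.1,0]]' --dr '[[0,0,0],[0,0,0],[0,0,0],[0,0,0]]' --jaw '[0.4,0.4,0.4,0.4]'

```text
time: 1.77
tool_pos: [0.4269, -0.0649, 0.3226]
tool_rot: [3.141, -0.001, 3.048]
contact_force: [0.9, 0.7, 0.2]
opening: 0.0366
grip_force: 0.0
```

```bash
python3 - <<'E'
from h import *
s=telemetry.observe(); print(s["time"],s["tool_pos"],s["tool_rot"],s["contact_force"])
c,im=snap("wrist","w1"); cv2.imwrite("pics/w1b.png",cv2.resize(im[:,:,::-1],(800,600),interpolation=cv2.INTER_CUBIC))
import pickle; pickle.dump(c,open("w1.pkl","wb"))
E
```

```text
1.7667 [ 0.42685802 -0.0649251   0.32256732] [ 3.14075935e+00 -7.35394293e-04  3.04788226e+00] [0.880306   0.73580056 0.2222935 ]
```

View pics/w1b.png

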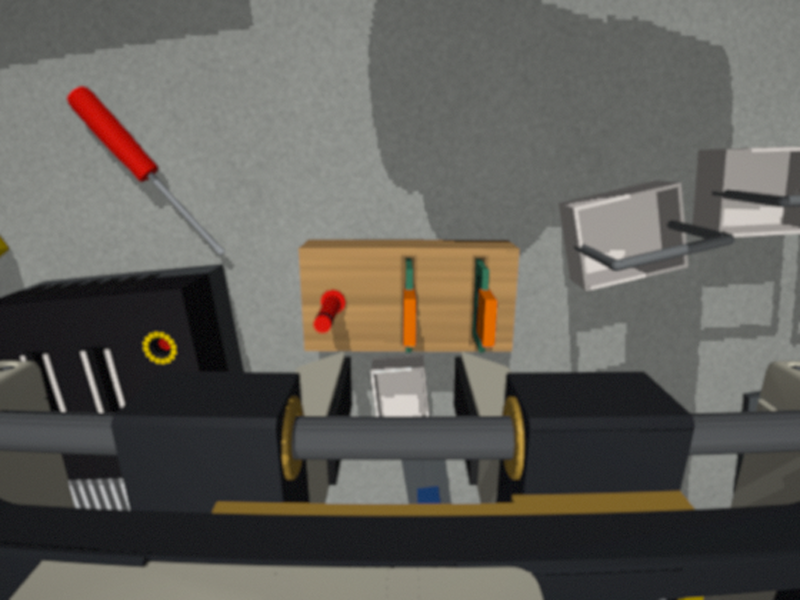

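Wrist view: stand at (410,295), probe top at (322,325), cards at (408,310) and (487,310), button at (160,347) and part of the slots at (50,385) and (100,380). I'll crop the stand and the unit.

```bash
python3 - <<'E'
import cv2
im=cv2.imread("pics/w1.png")
a=cv2.resize(im[160:255,205:370],None,fx=4.8,fy=4.8,interpolation=cv2.INTER_CUBIC)
cv2.imwrite("pics/c3.png",a)
E
```

```text
(no output)
```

View pics/c3.png

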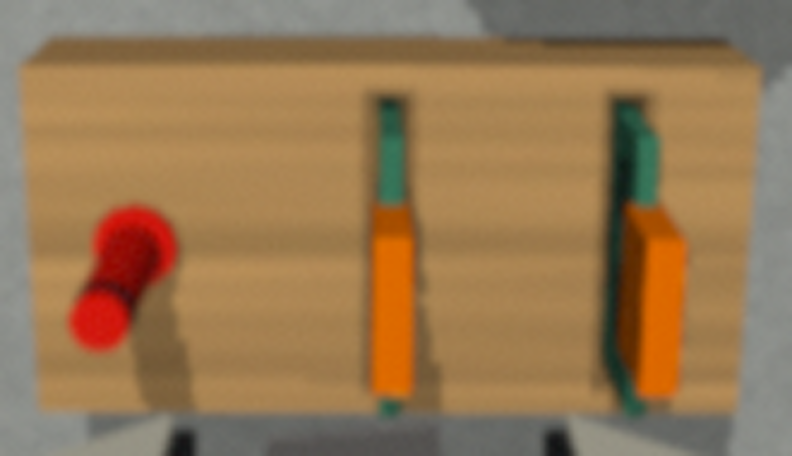

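```bash
cat > m2.py <<'E'
from fit import *; import pickle
c=pickle.load(open("w1.pkl","rb"))
g=lambda a:(np.array(a)+.5)/4.8-.5+[205,160]
st=[(-.05,-.1,.05),(-.05,.1,.05),(.05,-.1,.05),(.05,.1,.05)]
print("stand",*fit(c,st,g([(25,65),(760,65),(40,410),(738,412)]),[.48,-.06,-.09]))
G=[(-.02,-.005,.113),(-.02,.005,.113),(.02,-.005,.113),(.02,.005,.113)]
print("c2",*fit(c,G,g([(374,234),(413,234),(374,398),(413,396)]),[.48,-.06,-.09]))
print("c1",*fit(c,G,g([(645,238),(686,238),(640,398),(677,396)]),[.48,0,-.09]))
print("probe",back(c,g([101,320]),.117),back(c,g([136,247]),.055))
print("button",back(c,np.array([160.5,347.5])*.7-.5,.1))
E
python3 m2.py
```

```text
stand [ 0.47933669 -0.06255481 -0.09654816] [[-1.  -0.1]
 [ 0.6  0.3]
 [ 0.1  0.1]
 [ 0.1 -0.1]]
c2 [ 0.4789023  -0.06279745 -0.08914503] [[-0.4  0.5]
 [ 0.3  0.5]
 [-0.2 -0.7]
 [ 0.2 -0.4]]
c1 [ 0.48557081  0.00135347 -0.08350002] [[-0.1  0.2]
 [ 0.1  0.1]
 [-0.4 -0.3]
 [ 0.4 -0. ]]
probe [ 0.47185644 -0.13191963  0.117     ] [ 0.4722608  -0.13209597  0.055     ]
button [ 0.48575608 -0.27919064  0.1       ]
```

Call:
apply_moves --delta_pos '[[0.13,0.006,-0.15],[0.13,0.006,-0.2],[0.13,0.006,-0.3],[0.13,0.006,-0.4],[0.13,0.006,-0.5],[0.13,0.006,-0.6],[0.13,0.006,-0.6],[0.13,0.006,-0.6]]' --dr '[[0,0,0],[0,0,0],[0,0,0],[0,0,0],[0,0,0],[0,0,0],[0,0,0],[0,0,0]]' --jaw '[0.4,0.4,0.4,0.4,0.4,0.4,0.4,0.4]'

```text
time: 2.48
tool_pos: [0.4777, -0.0609, 0.0814]
tool_rot: [3.14, -0.005, 3.051]
contact_force: [0.2, -0.1, 0.3]
opening: 0.0369
grip_force: 0.0
```

Call:
apply_moves --delta_pos '[[0,0,0],[0,0,0],[0,0,0],[0,0,0],[0,0,0]]' --dr '[[0,0,0],[0,0,0],[0,0,0],[0,0,0],[0,0,0]]' --jaw '[0,0,0,0,0]' --force 30

```text
time: 2.9
tool_pos: [0.4799, -0.0632, 0.0844]
tool_rot: [-3.141, 0.003, 3.049]
contact_force: [-1.0, -2.5, 6.9]
opening: 0.0098
grip_force: 30.0
```

Call:
apply_moves --delta_pos '[[0,0,0.05],[0,0,0.1],[0,0,0.15],[0,0,0.25],[0,0,0.35],[0,0,0.35],[0,0,0.35],[0,0,0.35]]' --dr '[[0,0,0],[0,0,0],[0,0,0],[0,0,0],[0,0,0],[0,0,0],[0,0,0],[0,0,0]]' --jaw '[0,0,0,0,0,0,0,0]'

```text
time: 3.57
tool_pos: [0.4785, -0.0628, 0.2226]
tool_rot: [3.141, -0.0, 3.049]
contact_force: [-0.1, 0.6, -1.4]
opening: 0.0102
grip_force: 30.0
```

Call:
apply_moves --delta_pos '[[0.113,-0.84,0],[0.113,-0.84,0],[0.113,-0.84,0],[0.113,-0.84,0],[0.113,-0.84,0],[0.113,-0.84,0],[0.113,-0.84,0],[0.113,-0.84,0]]' --dr '[[0,0,0.142],[0,0,0.142],[0,0,0.142],[0,0,0.142],[0,0,0.142],[0,0,0.142],[0,0,0.142],[0,0,0.142]]' --jaw '[0,0,0,0,0,0,0,0]'

```text
time: 4.23
tool_pos: [0.5226, -0.3947, 0.2203]
tool_rot: [3.139, -0.003, 3.12]
contact_force: [0.9, -0.3, -1.0]
opening: 0.0098
grip_force: 30.0
```

Call:
apply_moves --delta_pos '[[0,-0.04,0],[0,-0.04,0],[0,-0.04,0],[0,-0.04,0]]' --dr '[[0,0,0],[0,0,0],[0,0,0],[0,0,0]]' --jaw '[0,0,0,0]'

```text
time: 4.57
tool_pos: [0.5231, -0.4079, 0.2212]
tool_rot: [3.139, -0.002, 3.12]
contact_force: [1.0, 0.5, -1.1]
opening: 0.0101
grip_force: 30.0
```

```bash
python3 - <<'E'
from h import *
s=telemetry.observe(); print(s["time"],s["tool_pos"],s["tool_rot"],s["contact_force"])
c,im=snap("wrist","w2"); cv2.imwrite("pics/w2b.png",cv2.resize(im[80:345,:,::-1][:,100:460],(800,589),interpolation=cv2.INTER_CUBIC))
import pickle; pickle.dump(c,open("w2.pkl","wb"))
E
```

```text
4.5667 [ 0.52311345 -0.40793811  0.22119972] [ 3.13878097e+00 -2.18062665e-03  3.12006486e+00] [ 0.9764586   0.4516685  -1.07241514]
```

View pics/w2b.png

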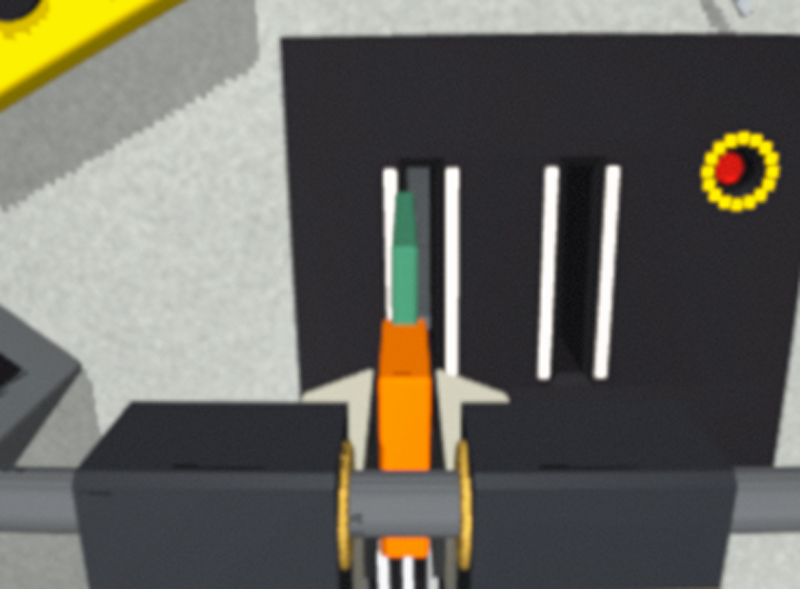

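The wrist view shows the card held over slot b. Slot a's lips run from (582,166) to (573,378), slot b's near end is at (421,168), the ring is at (741,171) and the unit's corner is at (283,38). The card board's lower near edge is at about (404,195).

```bash
cat > m3.py <<'E'
from fit import *; import pickle
c=pickle.load(open("w2.pkl","rb"))
g=lambda a:(np.array(a)+.5)/[800/360,589/265]-.5+[100,80]
for h in (.042,.045):
  for z in (.1,.102):
    U=[(-.09,-.1,.1),(-.04,.07,.1),(-h,.01,z),(h,.01,z),(-h,-.05,z)]
    p,r=fit(c,U,g([(283,38),(741,171),(582.5,166),(573,378),(421,168)]),[.525,-.349,-.02]); print(h,z,p,r.tolist())
print("unit corner",back(c,g((283,38)),.1),"ring",back(c,g((741,171)),.1),"a",back(c,g((582.5,166)),.1),back(c,g((573,378)),.1),"b",back(c,g((421,168)),.1))
# card: grip top z=.2212+.030 ; board near bottom edge z=.1462
print("grip near top",back(c,g((405,375)),.2512),"board top near",back(c,g((405,247)),.2212), "board bottom",back(c,g((404,193)),.1462))
E
python3 m3.py
```

```text
0.042 0.1 [ 0.52594351 -0.34928215 -0.00631835] [[-1.1, -0.5], [-0.2, 0.1], [0.5, 0.5], [-0.0, -0.7], [0.6, 0.5]]
0.042 0.102 [ 0.52570753 -0.34952236 -0.00710665] [[-1.3, -0.9], [-0.4, -0.1], [0.8, 0.5], [0.2, -0.1], [0.5, 0.5]]
0.045 0.1 [ 0.52655636 -0.3491911  -0.00414895] [[-1.2, 0.6], [-0.3, 0.6], [0.6, -2.4], [-0.0, 3.0], [0.6, -2.2]]
0.045 0.102 [ 0.52655948 -0.3494241  -0.00524594] [[-1.3, 0.5], [-0.5, 0.7], [1.0, -2.1], [0.2, 3.9], [0.5, -2.0]]
unit corner [ 0.43571904 -0.44786457  0.1       ] ring [ 0.486311   -0.27885642  0.1       ] a [ 0.48358918 -0.33943127  0.1       ] [ 0.56869632 -0.339501    0.1       ] b [ 0.48317399 -0.39954309  0.1       ]
grip near top [ 0.50196012 -0.40659561  0.2512    ] board top near [ 0.48481723 -0.40608352  0.2212    ] board bottom [ 0.4850149  -0.40604391  0.1462    ]
```

Call:
apply_moves --delta_pos '[[0.008,0.0165,0],[0.008,0.0165,-0.03],[0.008,0.0165,-0.07],[0.008,0.0165,-0.09],[0.008,0.0165,-0.11],[0.008,0.0165,-0.13],[0.008,0.0165,-0.15],[0.008,0.0165,-0.15]]' --dr '[[0,0,0.024],[0,0,0.024],[0,0,0.024],[0,0,0.024],[0,0,0.024],[0,0,0.024],[0,0,0.024],[0,0,0.024]]' --jaw '[0,0,0,0,0,0,0,0]'

```text
time: 5.28
tool_pos: [0.5262, -0.4019, 0.161]
tool_rot: [3.14, -0.002, 3.132]
contact_force: [-0.4, 0.2, -2.1]
opening: 0.0098
grip_force: 30.0
```

Call:
apply_moves --delta_pos '[[0,0,-0.03],[0,0,-0.06],[0,0,-0.08],[0,0,-0.1],[0,0,-0.11],[0,0,-0.117],[0,0,-0.117]]' --dr '[[0,0,0],[0,0,0],[0,0,0],[0,0,0],[0,0,0],[0,0,0],[0,0,0]]' --jaw '[0,0,0,0,0,0,0]'

```text
time: 5.87
tool_pos: [0.5268, -0.4027, 0.1166]
tool_rot: [-3.141, 0.0, 3.132]
contact_force: [-0.4, 0.2, -0.5]
opening: 0.0096
grip_force: 30.0
```

Call:
apply_moves --delta_pos '[[0,0,-0.006],[0,0,-0.01],[0,0,-0.01]]' --dr '[[0,0,0],[0,0,0],[0,0,0]]' --jaw '[0,0,0]'

```text
time: 6.12
tool_pos: [0.5269, -0.403, 0.1163]
tool_rot: [-3.139, 0.002, 3.132]
contact_force: [-7.4, 5.6, 18.2]
opening: 0.0094
grip_force: 30.0
```

Call:
apply_moves --delta_pos '[[0,0,0.004],[0,0,0.008],[0,0,0.008],[0,0,0.05],[0,0,0.15],[0,0,0.25],[0,0,0.3],[0,0,0.3]]' --dr '[[0,0,0],[0,0,0],[0,0,0],[0,0,0],[0,0,0],[0,0,0],[0,0,0],[0,0,0]]' --jaw '[0.3,0.3,0.3,0.3,0.3,0.3,0.3,0.3]'

```text
time: 6.78
tool_pos: [0.5285, -0.4043, 0.2383]
tool_rot: [-3.134, 0.008, 3.132]
contact_force: [0.2, -0.8, 1.4]
opening: 0.0273
grip_force: 0.0
```

Call:
apply_moves --delta_pos '[[-0.1,1,0],[-0.1,1,0],[-0.1,1,0],[-0.1,1,0],[-0.1,1,0],[-0.1,1,0],[-0.1,1,0],[-0.1,1,0]]' --dr '[[0,0,-0.164],[0,0,-0.164],[0,0,-0.164],[0,0,-0.164],[0,0,-0.164],[0,0,-0.164],[0,0,-0.164],[0,0,-0.164]]' --jaw '[0.4,0.4,0.4,0.4,0.4,0.4,0.4,0.4]'

```text
time: 7.45
tool_pos: [0.4926, -0.069, 0.2311]
tool_rot: [3.141, -0.001, 3.049]
contact_force: [0.8, -0.1, 0.7]
opening: 0.0369
grip_force: 0.0
```

Call:
apply_moves --delta_pos '[[0,0.15,0],[0,0.15,0],[0,0.15,0],[0,0.15,0],[0,0.15,0]]' --dr '[[0,0,0],[0,0,0],[0,0,0],[0,0,0],[0,0,0]]' --jaw '[0.4,0.4,0.4,0.4,0.4]'

```text
time: 7.87
tool_pos: [0.4935, -0.0116, 0.2315]
tool_rot: [-3.141, -0.001, 3.05]
contact_force: [0.1, 0.3, 0.3]
opening: 0.0371
grip_force: 0.0
```

Call:
apply_moves --delta_pos '[[-0.02,0.033,0],[-0.02,0.033,-0.1],[-0.02,0.033,-0.2],[-0.02,0.033,-0.3],[-0.02,0.033,-0.37],[-0.02,0.033,-0.37],[-0.02,0.033,-0.37],[-0.02,0.033,-0.37]]' --dr '[[0,0,0],[0,0,0],[0,0,0],[0,0,0],[0,0,0],[0,0,0],[0,0,0],[0,0,0]]' --jaw '[0.4,0.4,0.4,0.4,0.4,0.4,0.4,0.4]'

```text
time: 8.53
tool_pos: [0.4866, 0.0017, 0.0856]
tool_rot: [-3.142, 0.002, 3.049]
contact_force: [-0.1, 0.5, 0.9]
opening: 0.0368
grip_force: 0.0
```

Call:
apply_moves --delta_pos '[[0,0,0],[0,0,0],[0,0,0],[0,0,0],[0,0,0]]' --dr '[[0,0,0],[0,0,0],[0,0,0],[0,0,0],[0,0,0]]' --jaw '[0,0,0,0,0]'

```text
time: 8.95
tool_pos: [0.4859, 0.0021, 0.0847]
tool_rot: [-3.141, 0.001, 3.05]
contact_force: [-0.9, -1.2, 5.7]
opening: 0.0097
grip_force: 30.0
```

Call:
apply_moves --delta_pos '[[0,0,0.05],[0,0,0.1],[0,0,0.15],[0,0,0.25],[0,0,0.35],[0,0,0.35],[0,0,0.35],[0,0,0.35]]' --dr '[[0,0,0],[0,0,0],[0,0,0],[0,0,0],[0,0,0],[0,0,0],[0,0,0],[0,0,0]]' --jaw '[0,0,0,0,0,0,0,0]'

```text
time: 9.62
tool_pos: [0.485, 0.0024, 0.2235]
tool_rot: [3.141, -0.001, 3.05]
contact_force: [-0.2, 0.8, -1.6]
opening: 0.0097
grip_force: 30.0
```

Call:
apply_moves --delta_pos '[[0.103,-0.859,0],[0.103,-0.859,0],[0.103,-0.859,0],[0.103,-0.859,0],[0.103,-0.859,0],[0.103,-0.859,0],[0.103,-0.859,0],[0.103,-0.859,0]]' --dr '[[0,0,0.166],[0,0,0.166],[0,0,0.166],[0,0,0.166],[0,0,0.166],[0,0,0.166],[0,0,0.166],[0,0,0.166]]' --jaw '[0,0,0,0,0,0,0,0]'

```text
time: 10.28
tool_pos: [0.5243, -0.3302, 0.2215]
tool_rot: [3.139, -0.003, 3.133]
contact_force: [1.3, -0.8, -0.1]
opening: 0.0098
grip_force: 30.0
```

Call:
apply_moves --delta_pos '[[0,0,0],[0,0,0],[0,0,0],[0,0,0]]' --dr '[[0,0,0],[0,0,0],[0,0,0],[0,0,0]]' --jaw '[0,0,0,0]'

```text
time: 10.62
tool_pos: [0.5249, -0.3271, 0.223]
tool_rot: [3.14, -0.002, 3.134]
contact_force: [0.2, 0.6, -0.2]
opening: 0.0098
grip_force: 30.0
```

```bash
python3 - <<'E'
from h import *
s=telemetry.observe(); print(s["time"],s["tool_pos"],s["tool_rot"],s["contact_force"])
c,im=snap("wrist","w3"); cv2.imwrite("pics/w3b.png",cv2.resize(im[80:345,:,::-1][:,100:460],(800,589),interpolation=cv2.INTER_CUBIC))
import pickle; pickle.dump(c,open("w3.pkl","wb"))
E
```

```text
10.6167 [ 0.52494248 -0.32710773  0.22300903] [ 3.13967954e+00 -1.74342791e-03  3.13390127e+00] [ 0.24745913  0.57781143 -0.23304203]
```

View pics/w3b.png

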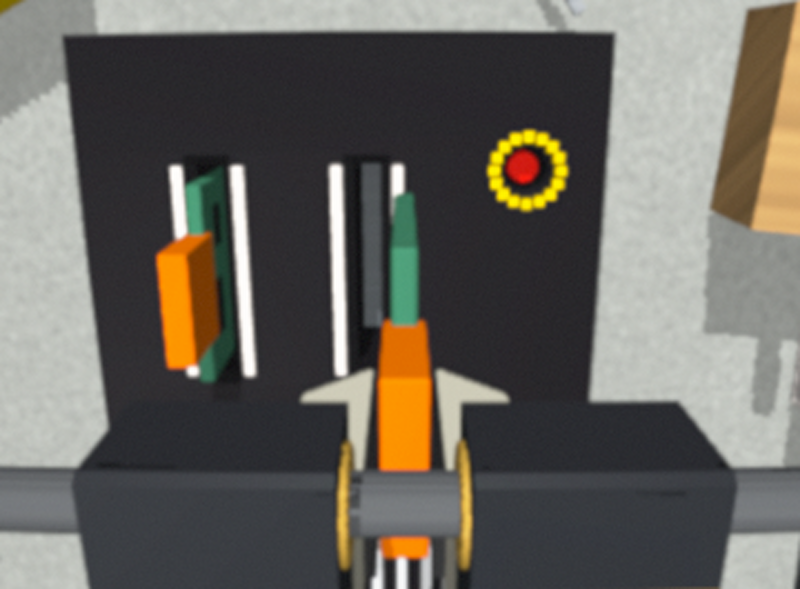

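Card 2 is seated in slot b. Slot a's near end is at (367,166), the held card's lower near edge is at (404,193), the ring is at (528,170) and the unit's near corners are at (65,37) and (613,35).

```bash
cat > m4.py <<'E'
from fit import *; import pickle
c=pickle.load(open("w3.pkl","rb"))
g=lambda a:(np.array(a)+.5)/[800/360,589/265]-.5+[100,80]
b=lambda u,z:back(c,g(u),z).round(4)
print("corners",b((65,37),.1),b((613,35),.1),"ring",b((528,170),.1),"a near",b((367,166),.1),"b near",b((206,166),.1),"board",b((404,193),.148),"btn",b((523,167),.09))
E
python3 m4.py
```

```text
corners [ 0.4359 -0.4481  0.1   ] [ 0.4377 -0.2502  0.1   ] ring [ 0.4862 -0.2793  0.1   ] a near [ 0.4843 -0.3395  0.1   ] b near [ 0.4835 -0.3998  0.1   ] board [ 0.4869 -0.3258  0.148 ] btn [ 0.4863 -0.2796  0.09  ]
```

Call:
apply_moves --delta_pos '[[0.004,-0.034,0],[0.004,-0.034,-0.03],[0.004,-0.034,-0.07],[0.004,-0.034,-0.09],[0.004,-0.034,-0.11],[0.004,-0.034,-0.13],[0.004,-0.034,-0.155],[0.004,-0.034,-0.155]]' --dr '[[0,0,0],[0,0,0],[0,0,0],[0,0,0],[0,0,0],[0,0,0],[0,0,0],[0,0,0]]' --jaw '[0,0,0,0,0,0,0,0]'

```text
time: 11.33
tool_pos: [0.5261, -0.3414, 0.16]
tool_rot: [3.139, -0.002, 3.133]
contact_force: [-0.7, 0.1, -1.1]
opening: 0.0099
grip_force: 30.0
```

Call:
apply_moves --delta_pos '[[0,0,-0.03],[0,0,-0.06],[0,0,-0.08],[0,0,-0.1],[0,0,-0.112],[0,0,-0.118],[0,0,-0.118]]' --dr '[[0,0,0],[0,0,0],[0,0,0],[0,0,0],[0,0,0],[0,0,0],[0,0,0]]' --jaw '[0,0,0,0,0,0,0]'

```text
time: 11.92
tool_pos: [0.5269, -0.3426, 0.1165]
tool_rot: [-3.14, 0.001, 3.133]
contact_force: [-3.1, 1.8, 7.0]
opening: 0.0099
grip_force: 30.0
```

Touching the floor. I'll press slightly, release and lift.

Call:
apply_moves --delta_pos '[[0,0,-0.005],[0,0,-0.005]]' --dr '[[0,0,0],[0,0,0]]' --jaw '[0,0]'

```text
time: 12.08
tool_pos: [0.5272, -0.3429, 0.1165]
tool_rot: [-3.139, 0.002, 3.133]
contact_force: [-5.5, 2.7, 17.1]
opening: 0.0098
grip_force: 30.0
```

Call:
apply_moves --delta_pos '[[0,0,0.004],[0,0,0.008],[0,0,0.008],[0,0,0.05],[0,0,0.15],[0,0,0.25],[0,0,0.3],[0,0,0.3]]' --dr '[[0,0,0],[0,0,0],[0,0,0],[0,0,0],[0,0,0],[0,0,0],[0,0,0],[0,0,0]]' --jaw '[0.3,0.3,0.3,0.3,0.3,0.3,0.3,0.3]'

```text
time: 12.75
tool_pos: [0.5287, -0.3438, 0.2388]
tool_rot: [-3.135, 0.008, 3.133]
contact_force: [0.3, -0.3, -0.1]
opening: 0.0277
grip_force: 0.0
```

Call:
apply_moves --delta_pos '[[-0.135,0.52,0],[-0.135,0.52,0],[-0.135,0.52,0],[-0.135,0.52,0],[-0.135,0.52,0],[-0.135,0.52,0],[-0.135,0.52,0],[-0.135,0.52,0]]' --dr '[[0,0,0],[0,0,0],[0,0,0],[0,0,0],[0,0,0],[0,0,0],[0,0,0],[0,0,0]]' --jaw '[0.4,0.4,0.4,0.4,0.4,0.4,0.4,0.4]'

```text
time: 13.42
tool_pos: [0.4731, -0.1345, 0.2325]
tool_rot: [-3.141, -0.0, 3.134]
contact_force: [-0.1, 0.1, 0.3]
opening: 0.0363
grip_force: 0.0
```

Call:
apply_moves --delta_pos '[[0,0,0],[0,0,0],[0,0,0]]' --dr '[[0,0,0],[0,0,0],[0,0,0]]' --jaw '[0.4,0.4,0.4]'

```text
time: 13.67
tool_pos: [0.473, -0.1355, 0.2324]
tool_rot: [3.141, -0.0, 3.131]
contact_force: [-0.2, -0.3, -0.1]
opening: 0.0369
grip_force: 0.0
```

Call:
apply_moves --delta_pos '[[-0.002,0.009,0],[-0.002,0.009,-0.1],[-0.002,0.009,-0.2],[-0.002,0.009,-0.3],[-0.002,0.009,-0.4],[-0.002,0.009,-0.4],[-0.002,0.009,-0.4],[-0.002,0.009,-0.4]]' --dr '[[0,0,0],[0,0,0],[0,0,0],[0,0,0],[0,0,0],[0,0,0],[0,0,0],[0,0,0]]' --jaw '[0.4,0.4,0.4,0.4,0.4,0.4,0.4,0.4]'

```text
time: 14.33
tool_pos: [0.4733, -0.1314, 0.0746]
tool_rot: [-3.141, 0.002, 3.133]
contact_force: [1.0, -0.1, 0.2]
opening: 0.037
grip_force: 0.0
```

Call:
apply_moves --delta_pos '[[0,0,0],[0,0,0],[0,0,0],[0,0,0],[0,0,0],[0,0,0]]' --dr '[[0,0,0],[0,0,0],[0,0,0],[0,0,0],[0,0,0],[0,0,0]]' --jaw '[0,0,0,0,0,0]' --force 45

```text
time: 14.83
tool_pos: [0.4727, -0.1309, 0.0741]
tool_rot: [-3.141, 0.002, 3.133]
contact_force: [-1.4, 0.5, 7.5]
opening: 0.014
grip_force: 45.0
```

Call:
apply_moves --delta_pos '[[0,0,0.05],[0,0,0.1],[0,0,0.15],[0,0,0.25],[0,0,0.35],[0,0,0.35],[0,0,0.35],[0,0,0.35]]' --dr '[[0,0,0],[0,0,0],[0,0,0],[0,0,0],[0,0,0],[0,0,0],[0,0,0],[0,0,0]]' --jaw '[0,0,0,0,0,0,0,0]'

```text
time: 15.5
tool_pos: [0.4716, -0.1304, 0.2125]
tool_rot: [3.141, -0.0, 3.133]
contact_force: [0.9, 1.1, 1.0]
opening: 0.0143
grip_force: 45.0
```

Call:
apply_moves --delta_pos '[[0.037,-0.375,0],[0.037,-0.375,0],[0.037,-0.375,0],[0.037,-0.375,0],[0.037,-0.375,0],[0.037,-0.375,-0.03],[0.037,-0.375,-0.05],[0.037,-0.375,-0.05]]' --dr '[[0,0,0],[0,0,0],[0,0,0],[0,0,0],[0,0,0],[0,0,0],[0,0,0],[0,0,0]]' --jaw '[0,0,0,0,0,0,0,0]'

```text
time: 16.17
tool_pos: [0.4853, -0.2791, 0.1895]
tool_rot: [3.137, -0.005, 3.133]
contact_force: [-0.1, 0.2, -0.1]
opening: 0.0142
grip_force: 45.0
```

Call:
apply_moves --delta_pos '[[0,0,-0.03],[0,0,-0.03],[0,0,-0.03]]' --dr '[[0,0,0],[0,0,0],[0,0,0]]' --jaw '[0,0,0]'

```text
time: 16.42
tool_pos: [0.4865, -0.2797, 0.1803]
tool_rot: [3.14, -0.002, 3.134]
contact_force: [-0.0, -0.3, -0.5]
opening: 0.0136
grip_force: 45.0
```

```bash
python3 - <<'E'
from h import *
s=telemetry.observe(); print(s["time"],s["tool_pos"],s["tool_rot"],s["contact_force"])
c,im=snap("wrist","w4"); cv2.imwrite("pics/w4b.png",cv2.resize(im[110:290,:,::-1][:,170:410],(800,600),interpolation=cv2.INTER_CUBIC))
import pickle; pickle.dump(c,open("w4.pkl","wb"))
E
```

```text
16.4167 [ 0.48649161 -0.2797441   0.18030747] [ 3.14013931e+00 -1.64096747e-03  3.13358064e+00] [-0.02410519 -0.26722867 -0.52023913]
```

View pics/w4b.png

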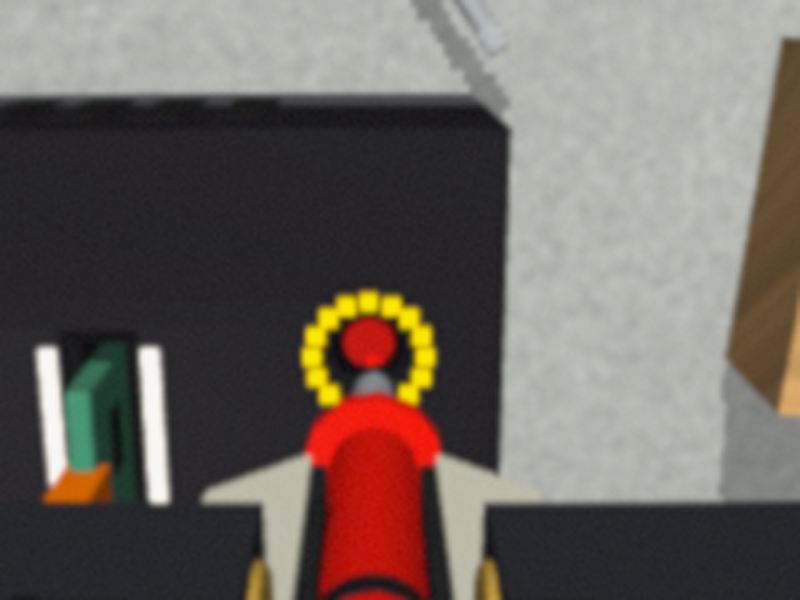

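The probe tip's near edge shows at (373,368), the ring centre is at (369,355) and the button is at (369,343).

```bash
python3 - <<'E'
from h import *; import pickle
c=pickle.load(open("w4.pkl","rb"))
g=lambda a:(np.array(a)+.5)/(10/3)-.5+[170,110]
b=lambda u,z:back(c,g(u),z).round(4)
print("ring",b((369.5,355),.1),"btn",b((369.5,343),.09),"ringtop",b((369,292),.1),"tip near",b((373,368),.118),"guard near",b((373,395),.118+.043),b((307,450),.161),b((440,450),.161))
E
```

```text
ring [ 0.4861 -0.2795  0.1   ] btn [ 0.4863 -0.2796  0.09  ] ringtop [ 0.4717 -0.2795  0.1   ] tip near [ 0.4832 -0.2788  0.118 ] guard near [ 0.4739 -0.2788  0.161 ] [ 0.4837 -0.2901  0.161 ] [ 0.4839 -0.2675  0.161 ]
```

Call:
apply_moves --delta_pos '[[-0.0025,-0.002,-0.02],[-0.0025,-0.002,-0.04],[-0.0025,-0.002,-0.06],[-0.0025,-0.002,-0.07],[-0.0025,-0.002,-0.075],[-0.0025,-0.002,-0.08],[-0.0025,-0.002,-0.083],[-0.0025,-0.002,-0.083]]' --dr '[[0,0,0],[0,0,0],[0,0,0],[0,0,0],[0,0,0],[0,0,0],[0,0,0],[0,0,0]]' --jaw '[0,0,0,0,0,0,0,0]'

```text
time: 17.13
tool_pos: [0.4856, -0.2813, 0.1477]
tool_rot: [3.141, -0.0, 3.133]
contact_force: [-1.4, 1.2, 3.2]
opening: 0.0143
grip_force: 45.0
```

Call:
apply_moves --delta_pos '[[0,0,-0.003],[0,0,-0.005],[0,0,-0.005],[0,0,-0.005]]' --dr '[[0,0,0],[0,0,0],[0,0,0],[0,0,0]]' --jaw '[0,0,0,0]'

```text
time: 17.47
tool_pos: [0.4861, -0.2817, 0.1467]
tool_rot: [-3.141, 0.001, 3.133]
contact_force: [-2.0, 2.2, 9.1]
opening: 0.0141
grip_force: 45.0
```

Call:
apply_moves --delta_pos '[[0,0,-0.002],[0,0,-0.002],[0,0,-0.002],[0,0,-0.002],[0,0,-0.002],[0,0,-0.002],[0,0,-0.002]]' --dr '[[0,0,0],[0,0,0],[0,0,0],[0,0,0],[0,0,0],[0,0,0],[0,0,0]]' --jaw '[0,0,0,0,0,0,0]'

```text
time: 18.05
tool_pos: [0.4862, -0.2817, 0.1466]
tool_rot: [-3.14, 0.002, 3.133]
contact_force: [-2.0, 3.0, 12.6]
opening: 0.0141
grip_force: 45.0
```

Call:
apply_moves --delta_pos '[[0,0,0.02],[0,0,0.05],[0,0,0.1],[0,0,0.15],[0,0,0.17],[0,0,0.17],[0,0,0.17]]' --dr '[[0,0,0],[0,0,0],[0,0,0],[0,0,0],[0,0,0],[0,0,0],[0,0,0]]' --jaw '[0,0,0,0,0,0,0]'

```text
time: 18.63
tool_pos: [0.4858, -0.2815, 0.2124]
tool_rot: [-3.142, 0.0, 3.133]
contact_force: [-0.0, -0.5, -0.8]
opening: 0.0141
grip_force: 45.0
```

Call:
apply_moves --delta_pos '[[-0.035,0.373,0],[-0.035,0.373,0],[-0.035,0.373,0],[-0.035,0.373,0],[-0.035,0.373,0],[-0.035,0.373,0],[-0.035,0.373,0],[-0.035,0.373,0]]' --dr '[[0,0,0],[0,0,0],[0,0,0],[0,0,0],[0,0,0],[0,0,0],[0,0,0],[0,0,0]]' --jaw '[0,0,0,0,0,0,0,0]'

```text
time: 19.3
tool_pos: [0.4719, -0.1333, 0.2122]
tool_rot: [3.142, -0.001, 3.132]
contact_force: [0.3, 0.1, 0.2]
opening: 0.0141
grip_force: 45.0
```

Call:
apply_moves --delta_pos '[[0,0,0],[0,0,0],[0,0,0]]' --dr '[[0,0,0],[0,0,0],[0,0,0]]' --jaw '[0,0,0]'

```text
time: 19.55
tool_pos: [0.4718, -0.133, 0.2126]
tool_rot: [3.141, -0.0, 3.132]
contact_force: [0.5, -0.3, -0.3]
opening: 0.0142
grip_force: 45.0
```

Call:
apply_moves --delta_pos '[[0.001,0.0055,0],[0.001,0.0055,-0.08],[0.001,0.0055,-0.16],[0.001,0.0055,-0.22],[0.001,0.0055,-0.25],[0.001,0.0055,-0.28],[0.001,0.0055,-0.28]]' --dr '[[0,0,0],[0,0,0],[0,0,0],[0,0,0],[0,0,0],[0,0,0],[0,0,0]]' --jaw '[0,0,0,0,0,0,0]'

```text
time: 20.13
tool_pos: [0.4724, -0.1306, 0.0996]
tool_rot: [-3.141, -0.0, 3.133]
contact_force: [1.7, -3.2, -2.9]
opening: 0.0144
grip_force: 45.0
```

Call:
apply_moves --delta_pos '[[0,0,-0.03],[0,0,-0.05],[0,0,-0.062],[0,0,-0.068],[0,0,-0.068]]' --dr '[[0,0,0],[0,0,0],[0,0,0],[0,0,0],[0,0,0]]' --jaw '[0,0,0,0,0]'

```text
time: 20.55
tool_pos: [0.4726, -0.1306, 0.0736]
tool_rot: [-3.141, 0.001, 3.133]
contact_force: [2.2, -4.1, -3.1]
opening: 0.0146
grip_force: 45.0
```

Call:
apply_moves --delta_pos '[[0,0,-0.004],[0,0,-0.004],[0,0,0],[0,0,0],[0,0,0],[0,0,0]]' --dr '[[0,0,0],[0,0,0],[0,0,0],[0,0,0],[0,0,0],[0,0,0]]' --jaw '[0,0,0.4,0.4,0.4,0.4]'

```text
time: 21.05
tool_pos: [0.4718, -0.1296, 0.0735]
tool_rot: [3.141, -0.001, 3.133]
contact_force: [-0.5, 0.4, -0.4]
opening: 0.035
grip_force: 0.0
```

Call:
apply_moves --delta_pos '[[0,0,0.05],[0,0,0.1],[0,0,0.2],[0,0,0.3],[0.1,0,0.4],[0.1,0.05,0.6],[0.1,0.1,0.6],[0.1,0.1,0.6]]' --dr '[[0,0,0],[0,0,0],[0,0,0],[0,0,0],[0,0,0],[0,0,0],[0,0,0],[0,0,0]]' --jaw '[0.4,0.4,0.4,0.4,0.4,0.4,0.4,0.4]'

```text
time: 21.72
tool_pos: [0.5136, -0.0887, 0.3185]
tool_rot: [-3.141, 0.006, 3.133]
contact_force: [0.5, 0.2, -0.5]
opening: 0.0369
grip_force: 0.0
```

Call:
apply_moves --delta_pos '[[0.02,0.15,0.05],[0.02,0.15,0.05],[0.02,0.15,0.05],[0.02,0.15,0.05],[0.02,0.15,0.05],[0.02,0.15,0.05],[0.02,0.15,0.05],[0.02,0.15,0.05]]' --dr '[[0,0,-1],[0,0,-1],[0,0,-1],[0,0,-1],[0,0,-1],[0,0,-1],[0,0,-1],[0,0,-1]]' --jaw '[0.4,0.4,0.4,0.4,0.4,0.4,0.4,0.4]'

```text
time: 22.38
tool_pos: [0.5201, -0.0303, 0.3334]
tool_rot: [-3.142, -0.001, 2.635]
contact_force: [1.1, 0.5, 0.8]
opening: 0.0369
grip_force: 0.0
```

Call:
apply_moves --delta_pos '[[0.03,0.1,0],[0.03,0.1,0],[0.03,0.1,0],[0.03,0.1,0],[0.03,0.1,0],[0.03,0.1,0],[0.03,0.1,0],[0.03,0.1,0]]' --dr '[[0,0,-1],[0,0,-1],[0,0,-1],[0,0,-1],[0,0,-1],[0,0,-1],[0,0,-1],[0,0,-1]]' --jaw '[0.4,0.4,0.4,0.4,0.4,0.4,0.4,0.4]'

```text
time: 23.05
tool_pos: [0.5322, 0.0097, 0.3336]
tool_rot: [3.142, -0.0, 2.135]
contact_force: [-0.1, -0.8, -0.5]
opening: 0.0366
grip_force: 0.0
```

Call:
apply_moves --delta_pos '[[0.03,0,0],[0.03,0,0],[0.03,0,0],[0.03,0,0],[0.03,0,0],[0.03,0,0],[0.03,0,0],[0.03,0,0]]' --dr '[[0,0,-0.95],[0,0,-0.95],[0,0,-0.95],[0,0,-0.95],[0,0,-0.95],[0,0,-0.95],[0,0,-0.95],[0,0,-0.95]]' --jaw '[0.4,0.4,0.4,0.4,0.4,0.4,0.4,0.4]'

```text
time: 23.72
tool_pos: [0.5442, 0.0099, 0.3337]
tool_rot: [3.141, 0.0, 1.66]
contact_force: [0.2, 0.5, -0.3]
opening: 0.0368
grip_force: 0.0
```

```bash
python3 - <<'E'
from h import *
s=telemetry.observe(); print(s["time"],s["tool_pos"],s["tool_rot"],s["contact_force"])
c,im=snap("wrist","w5"); cv2.imwrite("pics/w5b.png",cv2.resize(im[:,:,::-1],(800,600),interpolation=cv2.INTER_CUBIC))
import pickle; pickle.dump(c,open("w5.pkl","wb"))
E
```

```text
23.7167 [0.54418296 0.00985556 0.33370889] [3.14141126e+00 4.57527750e-05 1.66026869e+00] [ 0.24600222  0.45946129 -0.29735173]
```

View pics/w5b.png

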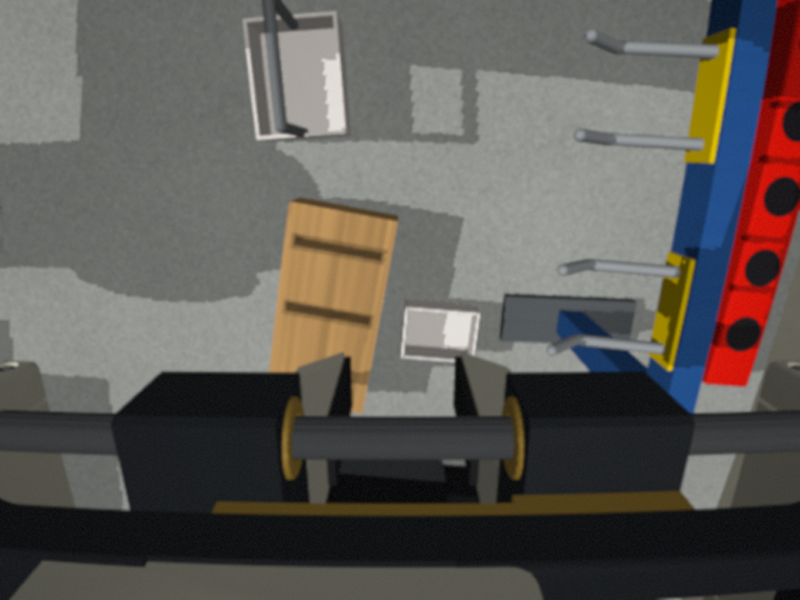

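The wrist shows the prong tips of hook 2 at (592,36) and (581,135), and of hook 1 at (564,269) and (553,350). A tub lies at (297,75) with its bar from (268,0) to (280,128).

```bash
cat > m5.py <<'E'
from fit import *; import pickle
c=pickle.load(open("w5.pkl","rb"))
g=lambda a:(np.array(a)+.5)*.7-.5
rk=[(-.022,.025,.222),(-.022,-.025,.222),(-.022,-.1,.222),(-.022,-.15,.222)]
p,r=fit(c,rk,g([(592,37),(581,135),(565,269),(554,350)]),[.65,.135,.07]); print("rack",p,r.tolist())
for y in(-.125,0,.125): print(y,p[0]-np.sin(p[2])*y,p[1]+np.cos(p[2])*y)
print("tub", *fit(c,[TUB[0],TUB[1],TUB[2],TUB[3],TUB[5]],g([(338,12),(346,134),(258,139),(244,18),(280,127)]),[.438,.146,.13]))
E
python3 m5.py
```

```text
rack [0.65385578 0.13500386 0.05443012] [[-0.0, -1.4], [0.2, -0.2], [-0.2, 1.0], [0.0, 0.7]]
-0.125 0.660656187203282 0.01018897867083332
0 0.6538557811248709 0.13500385950308308
0.125 0.6470553750464597 0.2598187403353328
tub [0.44077034 0.14784296 0.13139026] [[-0.1 -0.3]
 [-0.1  0.2]
 [-1.1  0.1]
 [ 0.1 -0. ]
 [ 1.   0. ]]
```

Call:
apply_moves --delta_pos '[[-0.26,0.343,0],[-0.26,0.343,0],[-0.26,0.343,0],[-0.26,0.343,-0.1],[-0.26,0.343,-0.2],[-0.26,0.343,-0.3],[-0.26,0.343,-0.3],[-0.26,0.343,-0.3]]' --dr '[[0,0,0.088],[0,0,0.088],[0,0,0.088],[0,0,0.088],[0,0,0.088],[0,0,0.088],[0,0,0.088],[0,0,0.088]]' --jaw '[0.5,0.5,0.5,0.5,0.5,0.5,0.5,0.5]'

```text
time: 24.43
tool_pos: [0.4378, 0.1472, 0.2106]
tool_rot: [-3.135, 0.0, 1.704]
contact_force: [-0.8, -0.0, 0.7]
opening: 0.0462
grip_force: 0.0
```

Call:
apply_moves --delta_pos '[[0,0,-0.1],[0,0,-0.2],[0,0,-0.25],[0,0,-0.3],[0,0,-0.3],[0,0,-0.3]]' --dr '[[0,0,0],[0,0,0],[0,0,0],[0,0,0],[0,0,0],[0,0,0]]' --jaw '[0.5,0.5,0.5,0.5,0.5,0.5]'

```text
time: 24.93
tool_pos: [0.441, 0.147, 0.0944]
tool_rot: [3.141, 0.0, 1.702]
contact_force: [-0.5, -0.3, 0.3]
opening: 0.0459
grip_force: 0.0
```

Call:
apply_moves --delta_pos '[[0,0,0],[0,0,0],[0,0,0],[0,0,0],[0,0,0],[0,0,0]]' --dr '[[0,0,0],[0,0,0],[0,0,0],[0,0,0],[0,0,0],[0,0,0]]' --jaw '[0,0,0,0,0,0]' --force 30

```text
time: 25.43
tool_pos: [0.4403, 0.1471, 0.094]
tool_rot: [3.141, 0.0, 1.702]
contact_force: [-0.2, 0.7, -0.4]
opening: 0.0103
grip_force: 0.2
```

Call:
apply_moves --delta_pos '[[0,0,0.04],[0,0,0.1],[0,0,0.17],[0,0,0.25],[0,0,0.33],[0,0,0.33],[0,0,0.33]]' --dr '[[0,0,0],[0,0,0],[0,0,0],[0,0,0],[0,0,0],[0,0,0],[0,0,0]]' --jaw '[0,0,0,0,0,0,0]'

```text
time: 26.02
tool_pos: [0.4409, 0.1473, 0.227]
tool_rot: [3.138, -0.0, 1.702]
contact_force: [-0.2, 0.3, -2.0]
opening: 0.0081
grip_force: 30.0
```

Call:
apply_moves --delta_pos '[[0.04,-0.05,0],[0.09,-0.1,0],[0.13,-0.15,0],[0.18,-0.2,0],[0.22,-0.25,0],[0.26,-0.3,0],[0.285,-0.3425,0],[0.285,-0.3425,0]]' --dr '[[0,0,0],[0,0,0],[0,0,-0.14],[0,0,-0.14],[0,0,-0.14],[0,0,-0.14],[0,0,-0.14],[0,0,-0.14]]' --jaw '[0,0,0,0,0,0,0,0]'

```text
time: 26.68
tool_pos: [0.555, 0.007, 0.223]
tool_rot: [-3.139, 0.001, 1.629]
contact_force: [-0.9, -0.4, -0.7]
opening: 0.0079
grip_force: 30.0
```

Call:
apply_moves --delta_pos '[[0,0,0],[0,0,0],[0,0,0],[0,0,0]]' --dr '[[0,0,0],[0,0,0],[0,0,0],[0,0,0]]' --jaw '[0,0,0,0]'

```text
time: 27.02
tool_pos: [0.5536, 0.011, 0.2254]
tool_rot: [-3.141, -0.0, 1.633]
contact_force: [0.3, 0.5, -1.4]
opening: 0.0076
grip_force: 30.0
```

Call:
apply_moves --delta_pos '[[0.05,0,0],[0.1,0,0],[0.15,0,0],[0.2,0,0],[0.24,0,0],[0.267,0,0],[0.267,0,0],[0.267,0,0]]' --dr '[[0,0,0],[0,0,0],[0,0,0],[0,0,0],[0,0,0],[0,0,0],[0,0,0],[0,0,0]]' --jaw '[0,0,0,0,0,0,0,0]'

```text
time: 27.68
tool_pos: [0.6606, 0.0108, 0.2251]
tool_rot: [-3.141, -0.0, 1.633]
contact_force: [-0.8, 0.3, -0.3]
opening: 0.0079
grip_force: 30.0
```

Call:
apply_moves --delta_pos '[[0,0,-0.02],[0,0,-0.04],[0,0,-0.06],[0,0,-0.075],[0,0,-0.085],[0,0,-0.09],[0,0,-0.09]]' --dr '[[0,0,0],[0,0,0],[0,0,0],[0,0,0],[0,0,0],[0,0,0],[0,0,0]]' --jaw '[0,0,0,0,0,0,0]'

```text
time: 28.27
tool_pos: [0.6609, 0.0101, 0.1893]
tool_rot: [-3.141, -0.0, 1.632]
contact_force: [-0.2, 0.0, -0.6]
opening: 0.0078
grip_force: 30.0
```

Lower slightly until it touches.

Call:
apply_moves --delta_pos '[[0,0,-0.003],[0,0,-0.006],[0,0,-0.006]]' --dr '[[0,0,0],[0,0,0],[0,0,0]]' --jaw '[0,0,0]'

```text
time: 28.52
tool_pos: [0.6614, 0.0101, 0.1885]
tool_rot: [3.14, 0.0, 1.632]
contact_force: [-1.0, 1.2, 3.6]
opening: 0.0076
grip_force: 30.0
```

Call:
apply_moves --delta_pos '[[0,0,0],[0,0,0],[0,0,0],[0,0,0],[0,0,0.04],[0,0,0.1],[0,0,0.18],[0,0,0.26]]' --dr '[[0,0,0],[0,0,0],[0,0,0],[0,0,0],[0,0,0],[0,0,0],[0,0,0],[0,0,0]]' --jaw '[0.27,0.27,0.27,0.27,0.27,0.27,0.27,0.27]'

```text
time: 29.18
tool_pos: [0.6605, 0.0101, 0.2916]
tool_rot: [-3.14, -0.0, 1.632]
contact_force: [0.5, -0.3, 0.4]
opening: 0.0243
grip_force: 0.0
```

Call:
apply_moves --delta_pos '[[0,0,0.15],[-0.3,0.3,0.15],[-0.4,0.4,0.15],[-0.4,0.4,0.15],[-0.4,0.4,0.15],[-0.4,0.4,0.15],[-0.4,0.4,0.15],[-0.4,0.4,0.15]]' --dr '[[0,0,0],[0,0,0],[0,0,0],[0,0,0],[0,0,0],[0,0,0],[0,0,0],[0,0,0]]' --jaw '[0.5,0.5,0.5,0.5,0.5,0.5,0.5,0.5]'

```text
time: 29.85
tool_pos: [0.4984, 0.173, 0.3527]
tool_rot: [3.14, -0.001, 1.636]
contact_force: [0.0, 0.1, 0.5]
opening: 0.0456
grip_force: 0.0
```

```bash
python3 - <<'E'
from h import *
s=telemetry.observe(); print(s["time"],s["tool_pos"],s["tool_rot"],s["contact_force"])
c,im=snap("wrist","w6")
_,t=snap("top","t6")
a=cv2.resize(im[:290,:,::-1],(800,414),interpolation=cv2.INTER_CUBIC); a=a[:300]
b=cv2.resize(t[122:262,150:420,::-1],None,fx=2.1,fy=2.1,interpolation=cv2.INTER_CUBIC)
o=np.zeros((600,800,3),np.uint8); o[:300]=a; o[304:304+min(294,b.shape[0]),:b.shape[1]]=b[:294]
cv2.imwrite("pics/w6b.png",o)
import pickle; pickle.dump(c,open("w6.pkl","wb"))
E
```

```text
29.85 [0.49835758 0.17301894 0.35270361] [ 3.14008445e+00 -1.34823482e-03  1.63613777e+00] [0.02597329 0.0707589  0.51724806]
```

View pics/w6b.png

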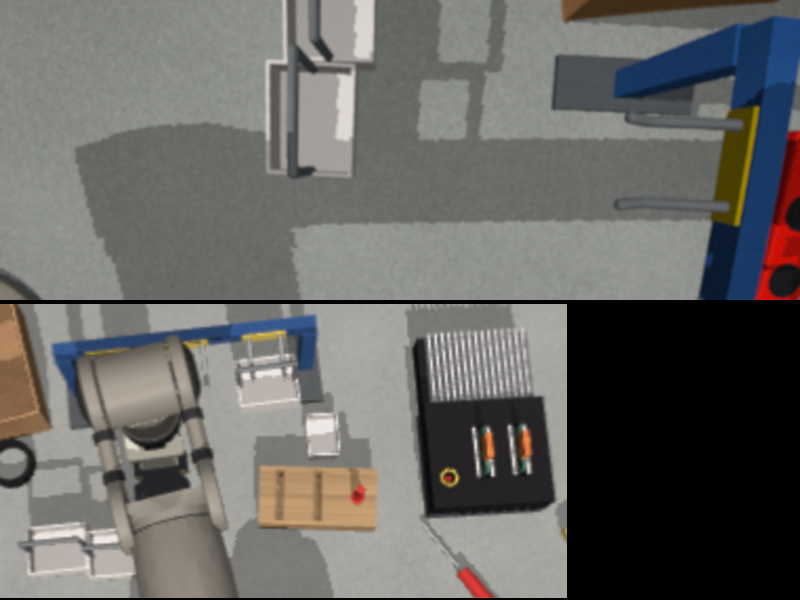

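The hung tub is on hook 1, both cards are in and the probe is back in its hole. Tub 2's rim corners are (355,66), (352,176), (267,174) and (267,62), with its bar from (293,174) to (293,48). The third tub stands right beside it at (330,25), and hook 3's prong tips are at (630,118) and (619,204).

```bash
cat > m6.py <<'E'
from fit import *; import pickle
c=pickle.load(open("w6.pkl","rb"))
g=lambda a:(np.array(a)+.5)/[800/560,414/290]-.5
print("tub2", *fit(c,TUB,g([(355,66),(352,176),(267,174),(267,62),(293,48),(293,173)]),[.41,.28,0]))
print("tub1 FR,NR",back(c,g((374,62)),.045),back(c,g((285,52)),.045),"bar -y end",back(c,g((323,55)),.115), "bar mid",back(c,g((314,5)),.115))
rk=[(-.022,.15,.222),(-.022,.1,.222)]
p,r=fit(c,rk,g([(630,118),(619,204)]),[.65,.135,.06]);print(p,r)
E
python3 m6.py
```

```text
tub2 [0.40802756 0.27992528 0.01394527] [[-0.  -1.5]
 [-0.1  1. ]
 [ 0.1 -0.2]
 [-0.8 -1.2]
 [ 0.3  1.3]
 [ 0.2  0.2]]
tub1 FR,NR [0.4642479  0.33300828 0.045     ] [0.38445725 0.33711259 0.045     ] bar -y end [0.42995205 0.32335651 0.115     ] bar mid [0.42206021 0.35821936 0.115     ]
[0.65208386 0.13442348 0.04119898] [[ 0.  -0.4]
 [-0.   0.5]]
```

Call:
apply_moves --delta_pos '[[-0.226,0.2675,0],[-0.226,0.2675,0],[-0.226,0.2675,-0.1],[-0.226,0.2675,-0.2],[-0.226,0.2675,-0.3],[-0.226,0.2675,-0.35],[-0.226,0.2675,-0.35],[-0.226,0.2675,-0.35]]' --dr '[[0,0,-0.13],[0,0,-0.13],[0,0,-0.13],[0,0,-0.13],[0,0,-0.13],[0,0,-0.13],[0,0,-0.13],[0,0,-0.13]]' --jaw '[0.5,0.5,0.5,0.5,0.5,0.5,0.5,0.5]'

```text
time: 30.62
tool_pos: [0.411, 0.2762, 0.2103]
tool_rot: [-3.138, 0.002, 1.566]
contact_force: [0.0, 0.1, 0.1]
opening: 0.0461
grip_force: 0.0
```

Call:
apply_moves --delta_pos '[[0,0,0],[0,0,-0.1],[0,0,-0.2],[0,0,-0.25],[0,0,-0.297],[0,0,-0.297],[0,0,-0.297],[0,0,-0.297]]' --dr '[[0,0,0],[0,0,0],[0,0,0],[0,0,0],[0,0,0],[0,0,0],[0,0,0],[0,0,0]]' --jaw '[0.5,0.5,0.5,0.5,0.5,0.5,0.5,0.5]'

```text
time: 31.28
tool_pos: [0.4127, 0.2777, 0.0948]
tool_rot: [3.137, -0.002, 1.566]
contact_force: [-0.4, -0.0, -0.3]
opening: 0.0457
grip_force: 0.0
```

Call:
apply_moves --delta_pos '[[-0.01,0.004,0],[-0.01,0.004,0],[-0.01,0.004,0],[-0.01,0.004,0],[-0.01,0.004,0],[-0.01,0.004,0],[-0.01,0.004,0],[-0.01,0.004,0]]' --dr '[[0,0,0],[0,0,0],[0,0,0],[0,0,0],[0,0,0],[0,0,0],[0,0,0],[0,0,0]]' --jaw '[0.5,0,0,0,0,0,0,0]'

```text
time: 31.95
tool_pos: [0.4065, 0.2787, 0.0924]
tool_rot: [-3.141, 0.0, 1.567]
contact_force: [-0.3, 0.5, 0.5]
opening: 0.008
grip_force: 30.0
```

Call:
apply_moves --delta_pos '[[0,0,0.04],[0,0,0.1],[0,0,0.17],[0,0,0.25],[0,0,0.33],[0,0,0.33],[0,0,0.33]]' --dr '[[0,0,0],[0,0,0],[0,0,0],[0,0,0],[0,0,0],[0,0,0],[0,0,0]]' --jaw '[0,0,0,0,0,0,0]'

```text
time: 32.53
tool_pos: [0.4073, 0.279, 0.2257]
tool_rot: [3.138, -0.001, 1.567]
contact_force: [0.1, 0.5, -2.3]
opening: 0.0077
grip_force: 30.0
```

Call:
apply_moves --delta_pos '[[0.05,-0.05,0],[0.1,-0.1,0],[0.15,-0.15,0],[0.2,-0.2,0],[0.25,-0.25,0],[0.3,-0.3,0],[0.357,-0.3625,0],[0.357,-0.3625,0]]' --dr '[[0,0,0.124],[0,0,0.124],[0,0,0.124],[0,0,0.124],[0,0,0.124],[0,0,0.124],[0,0,0.124],[0,0,0.124]]' --jaw '[0,0,0,0,0,0,0,0]'

```text
time: 33.2
tool_pos: [0.552, 0.1292, 0.2217]
tool_rot: [-3.14, 0.003, 1.625]
contact_force: [-0.7, -0.0, -1.7]
opening: 0.0075
grip_force: 30.0
```

Call:
apply_moves --delta_pos '[[0,0,0],[0,0,0],[0,0,0],[0,0,0]]' --dr '[[0,0,0],[0,0,0],[0,0,0],[0,0,0]]' --jaw '[0,0,0,0]'

```text
time: 33.53
tool_pos: [0.5486, 0.1346, 0.224]
tool_rot: [-3.141, -0.0, 1.63]
contact_force: [0.5, -0.0, -1.7]
opening: 0.0079
grip_force: 30.0
```

Call:
apply_moves --delta_pos '[[0.05,0,0],[0.1,0,0],[0.15,0,0],[0.2,0,0],[0.24,0,0],[0.2625,0,0],[0.2625,0,0],[0.2625,0,0]]' --dr '[[0,0,0],[0,0,0],[0,0,0],[0,0,0],[0,0,0],[0,0,0],[0,0,0],[0,0,0]]' --jaw '[0,0,0,0,0,0,0,0]'

```text
time: 34.2
tool_pos: [0.6538, 0.1344, 0.2239]
tool_rot: [-3.141, -0.0, 1.63]
contact_force: [0.4, -0.7, -2.1]
opening: 0.0081
grip_force: 30.0
```

Call:
apply_moves --delta_pos '[[0,0,-0.02],[0,0,-0.04],[0,0,-0.06],[0,0,-0.075],[0,0,-0.085],[0,0,-0.092],[0,0,-0.096],[0,0,-0.096]]' --dr '[[0,0,0],[0,0,0],[0,0,0],[0,0,0],[0,0,0],[0,0,0],[0,0,0],[0,0,0]]' --jaw '[0,0,0,0,0,0,0,0]'

```text
time: 34.87
tool_pos: [0.6547, 0.1337, 0.1862]
tool_rot: [3.141, -0.0, 1.629]
contact_force: [0.6, 1.2, -1.2]
opening: 0.0077
grip_force: 30.0
```

Call:
apply_moves --delta_pos '[[0,0,-0.003],[0,0,-0.006],[0,0,-0.006]]' --dr '[[0,0,0],[0,0,0],[0,0,0]]' --jaw '[0,0,0]'

```text
time: 35.12
tool_pos: [0.655, 0.1337, 0.1856]
tool_rot: [3.139, 0.0, 1.629]
contact_force: [-1.8, -0.1, 6.1]
opening: 0.0077
grip_force: 30.0
```

Call:
apply_moves --delta_pos '[[0,0,0],[0,0,0],[0,0,0],[0,0,0],[0,0,0.04],[0,0,0.1],[0,0,0.18],[0,0,0.26]]' --dr '[[0,0,0],[0,0,0],[0,0,0],[0,0,0],[0,0,0],[0,0,0],[0,0,0],[0,0,0]]' --jaw '[0.27,0.27,0.27,0.27,0.27,0.27,0.27,0.27]'

```text
time: 35.78
tool_pos: [0.6539, 0.1336, 0.2879]
tool_rot: [-3.139, 0.0, 1.629]
contact_force: [0.8, 0.1, 0.8]
opening: 0.0246
grip_force: 0.0
```

Call:
apply_moves --delta_pos '[[0,0,0.15],[-0.3,0.3,0.15],[-0.39,0.35,0.15],[-0.39,0.35,0.15],[-0.39,0.35,0.15],[-0.39,0.35,0.15],[-0.39,0.35,0.15],[-0.39,0.35,0.15]]' --dr '[[0,0,0],[0,0,0],[0,0,0],[0,0,0],[0,0,0],[0,0,0],[0,0,0],[0,0,0]]' --jaw '[0.5,0.5,0.5,0.5,0.5,0.5,0.5,0.5]'

```text
time: 36.45
tool_pos: [0.497, 0.2753, 0.3486]
tool_rot: [3.14, -0.0, 1.633]
contact_force: [1.1, -0.1, -0.2]
opening: 0.0455
grip_force: 0.0
```

```bash
python3 - <<'E'
from h import *
s=telemetry.observe(); print(s["time"],s["tool_pos"],s["tool_rot"],s["contact_force"])
c,im=snap("wrist","w7")
_,t=snap("scene","s7")
a=cv2.resize(im[:210,:,::-1],(800,300),interpolation=cv2.INTER_CUBIC)
b=cv2.resize(t[190:310,100:420,::-1],(800,300),interpolation=cv2.INTER_CUBIC)
cv2.imwrite("pics/w7b.png",np.vstack([a,b]))
import pickle; pickle.dump(c,open("w7.pkl","wb"))
E
```

```text
36.45 [0.49695138 0.27531566 0.34860657] [ 3.14010081e+00 -4.43588603e-04  1.63260990e+00] [ 1.10519241 -0.0576452  -0.1923538 ]
```

View pics/w7b.png

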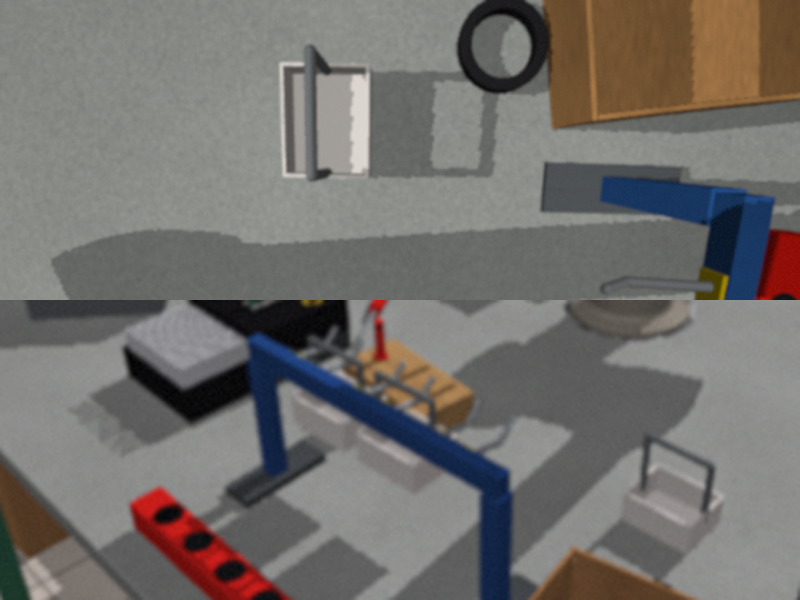

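Two tubs hang on the rack. The last tub's rim corners are (371,67), (370,176), (285,178) and (280,63), with its bar from (310,50) to (312,177).

```bash
python3 - <<'E'
from fit import *; import pickle
c=pickle.load(open("w7.pkl","rb"))
g=lambda a:(np.array(a)+.5)/(800/560)-.5
print(*fit(c,TUB,g([(371,67),(370,176),(285,178),(280,63),(310,49),(312,176)]),[.42,.39,0]))
E
```

```text
[0.4224072  0.3814693  0.04463792] [[-0.8 -2.6]
 [-0.2  1.5]
 [-0.5 -0.6]
 [-0.  -0.2]
 [ 0.4  1.3]
 [ 1.1 -0.1]]
```

Call:
apply_moves --delta_pos '[[-0.187,0.267,0],[-0.187,0.267,0],[-0.187,0.267,-0.1],[-0.187,0.267,-0.2],[-0.187,0.267,-0.3],[-0.187,0.267,-0.35],[-0.187,0.267,-0.35],[-0.187,0.267,-0.35]]' --dr '[[0,0,-0.043],[0,0,-0.043],[0,0,-0.043],[0,0,-0.043],[0,0,-0.043],[0,0,-0.043],[0,0,-0.043],[0,0,-0.043]]' --jaw '[0.5,0.5,0.5,0.5,0.5,0.5,0.5,0.5]'

```text
time: 37.22
tool_pos: [0.4244, 0.3793, 0.2064]
tool_rot: [-3.139, 0.002, 1.605]
contact_force: [-0.8, -0.1, 1.1]
opening: 0.0456
grip_force: 0.0
```

Call:
apply_moves --delta_pos '[[0,0,0],[0,0,-0.1],[0,0,-0.2],[0,0,-0.25],[0,0,-0.287],[0,0,-0.287],[0,0,-0.287],[0,0,-0.287]]' --dr '[[0,0,0],[0,0,0],[0,0,0],[0,0,0],[0,0,0],[0,0,0],[0,0,0],[0,0,0]]' --jaw '[0.5,0.5,0.5,0.5,0.5,0.5,0.5,0.5]'

```text
time: 37.88
tool_pos: [0.4256, 0.3813, 0.0955]
tool_rot: [3.137, -0.003, 1.607]
contact_force: [1.1, 0.8, 1.4]
opening: 0.0459
grip_force: 0.0
```

Call:
apply_moves --delta_pos '[[-0.007,0,-0.003],[-0.007,0,-0.003],[-0.007,0,-0.003],[-0.007,0,-0.003],[-0.007,0,-0.003],[-0.007,0,-0.003],[-0.007,0,-0.003],[-0.007,0,-0.003]]' --dr '[[0,0,0],[0,0,0],[0,0,0],[0,0,0],[0,0,0],[0,0,0],[0,0,0],[0,0,0]]' --jaw '[0.5,0,0,0,0,0,0,0]'

```text
time: 38.55
tool_pos: [0.4207, 0.3805, 0.0916]
tool_rot: [-3.141, 0.0, 1.607]
contact_force: [0.3, 0.1, 0.9]
opening: 0.0079
grip_force: 30.0
```

Call:
apply_moves --delta_pos '[[0,0,0.04],[0,0,0.1],[0,0,0.17],[0,0,0.25],[0,0,0.335],[0,0,0.335],[0,0,0.335]]' --dr '[[0,0,0],[0,0,0],[0,0,0],[0,0,0],[0,0,0],[0,0,0],[0,0,0]]' --jaw '[0,0,0,0,0,0,0]'

```text
time: 39.13
tool_pos: [0.4215, 0.381, 0.2274]
tool_rot: [3.138, -0.002, 1.607]
contact_force: [-0.5, 0.0, -1.7]
opening: 0.0079
grip_force: 30.0
```

Call:
apply_moves --delta_pos '[[0.05,-0.05,0],[0.1,-0.1,0],[0.15,-0.15,0],[0.2,-0.2,0],[0.25,-0.25,0],[0.296,-0.304,0],[0.296,-0.304,0],[0.296,-0.304,0]]' --dr '[[0,0,0.044],[0,0,0.044],[0,0,0.044],[0,0,0.044],[0,0,0.044],[0,0,0.044],[0,0,0.044],[0,0,0.044]]' --jaw '[0,0,0,0,0,0,0,0]'

```text
time: 39.8
tool_pos: [0.5392, 0.2574, 0.2233]
tool_rot: [-3.138, 0.001, 1.626]
contact_force: [0.7, 0.4, -1.2]
opening: 0.0076
grip_force: 30.0
```

Call:
apply_moves --delta_pos '[[0,0,0],[0,0,0],[0,0,0],[0,0,0]]' --dr '[[0,0,0],[0,0,0],[0,0,0],[0,0,0]]' --jaw '[0,0,0,0]'

```text
time: 40.13
tool_pos: [0.5386, 0.2597, 0.2255]
tool_rot: [-3.141, 0.0, 1.631]
contact_force: [0.5, 0.1, -0.8]
opening: 0.0077
grip_force: 30.0
```

Call:
apply_moves --delta_pos '[[0.05,0,0],[0.1,0,0],[0.15,0,0],[0.2,0,0],[0.24,0,0],[0.269,0,0],[0.269,0,0],[0.269,0,0]]' --dr '[[0,0,0],[0,0,0],[0,0,0],[0,0,0],[0,0,0],[0,0,0],[0,0,0],[0,0,0]]' --jaw '[0,0,0,0,0,0,0,0]'

```text
time: 40.8
tool_pos: [0.6465, 0.2593, 0.225]
tool_rot: [-3.141, 0.0, 1.63]
contact_force: [-0.2, -0.2, -1.4]
opening: 0.0079
grip_force: 30.0
```

Call:
apply_moves --delta_pos '[[0,0,-0.02],[0,0,-0.04],[0,0,-0.06],[0,0,-0.075],[0,0,-0.085],[0,0,-0.093],[0,0,-0.1],[0,0,-0.1]]' --dr '[[0,0,0],[0,0,0],[0,0,0],[0,0,0],[0,0,0],[0,0,0],[0,0,0],[0,0,0]]' --jaw '[0,0,0,0,0,0,0,0]'

```text
time: 41.47
tool_pos: [0.6476, 0.259, 0.186]
tool_rot: [3.139, -0.0, 1.629]
contact_force: [1.4, 0.7, -0.6]
opening: 0.0078
grip_force: 30.0
```

Call:
apply_moves --delta_pos '[[0,0,-0.003],[0,0,-0.005],[0,0,-0.005]]' --dr '[[0,0,0],[0,0,0],[0,0,0]]' --jaw '[0,0,0]'

```text
time: 41.72
tool_pos: [0.648, 0.259, 0.1854]
tool_rot: [3.137, -0.001, 1.629]
contact_force: [2.5, 0.9, 5.3]
opening: 0.0081
grip_force: 30.0
```

Release, lift, back off to the robot's side, and look from both fixed cameras.

Call:
apply_moves --delta_pos '[[0,0,0],[0,0,0],[0,0,0],[0,0,0],[0,0,0.04],[0,0,0.1],[0,0,0.18],[0,0,0.26]]' --dr '[[0,0,0],[0,0,0],[0,0,0],[0,0,0],[0,0,0],[0,0,0],[0,0,0],[0,0,0]]' --jaw '[0.27,0.27,0.27,0.27,0.27,0.27,0.27,0.27]'

```text
time: 42.38
tool_pos: [0.6461, 0.2588, 0.2877]
tool_rot: [-3.139, 0.001, 1.629]
contact_force: [0.2, 0.4, 0.1]
opening: 0.025
grip_force: 0.0
```

Call:
apply_moves --delta_pos '[[0,0,0.15],[-0.3,0.1,0.15],[-0.7,0.5,0.15],[-0.7,0.5,0.15],[-0.7,0.5,0.15],[-0.7,0.5,0.15],[-0.7,0.5,0.15],[-0.7,0.5,0.15]]' --dr '[[0,0,0],[0,0,0],[0,0,0],[0,0,0],[0,0,0],[0,0,0],[0,0,0],[0,0,0]]' --jaw '[0.5,0.5,0.5,0.5,0.5,0.5,0.5,0.5]'

```text
time: 43.05
tool_pos: [0.4084, 0.4258, 0.3453]
tool_rot: [-3.141, 0.0, 1.629]
contact_force: [0.1, 0.3, -0.4]
opening: 0.0459
grip_force: 0.0
```

Call:
apply_moves --delta_pos '[[0,0.1,0],[0,0.1,0],[0,0.1,0],[0,0.1,0],[0,0.1,0]]' --dr '[[0,0,0],[0,0,0],[0,0,0],[0,0,0],[0,0,0]]' --jaw '[0.5,0.5,0.5,0.5,0.5]'

```text
time: 43.47
tool_pos: [0.4111, 0.4641, 0.3455]
tool_rot: [3.141, 0.0, 1.628]
contact_force: [-0.5, 0.1, 0.9]
opening: 0.0457
grip_force: 0.0
```

```bash
python3 - <<'E'
from h import *
s=telemetry.observe(); print(s["time"],s["tool_pos"],s["contact_force"])
_,t=snap("top","t8"); _,t2=snap("scene","s8")
a=cv2.resize(t[115:235,150:430,::-1],(700,300),interpolation=cv2.INTER_CUBIC)
b=cv2.resize(t2[175:295,140:420,::-1],(700,300),interpolation=cv2.INTER_CUBIC)
cv2.imwrite("pics/f8.png",np.vstack([a,b]))
E
```

```text
43.4667 [0.41108771 0.46414958 0.3455398 ] [-0.50901207  0.14295229  0.8937761 ]
```

View pics/f8.png

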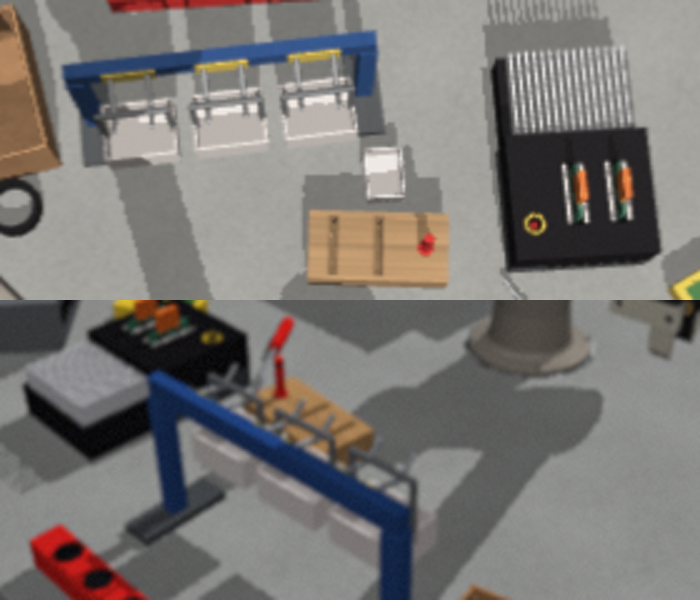

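All three tubs hang level, the cards are seated and the probe stands in its hole. I'll let it settle, then compare the probe pixels with the start image and check for any tub motion.

Call:
apply_moves --delta_pos '[[0,0,0],[0,0,0],[0,0,0],[0,0,0],[0,0,0],[0,0,0],[0,0,0],[0,0,0]]' --dr '[[0,0,0],[0,0,0],[0,0,0],[0,0,0],[0,0,0],[0,0,0],[0,0,0],[0,0,0]]' --jaw '[0.5,0.5,0.5,0.5,0.5,0.5,0.5,0.5]'

```text
time: 44.23
tool_pos: [0.4103, 0.4652, 0.3454]
tool_rot: [3.142, 0.0, 1.629]
contact_force: [-0.1, -0.4, -0.3]
opening: 0.0457
grip_force: 0.0
```

```bash
python3 - <<'E'
from h import *
_,t=snap("top","t9")
def red(n):
    im=cv2.imread(f"pics/{n}.png").astype(int)[190:235,305:340]
    m=(im[:,:,2]>110)&(im[:,:,1]<90)&(im[:,:,0]<90)&(im[:,:,2]-im[:,:,1]>80); v,u=np.nonzero(m); return len(u),u.mean()+305,v.mean()+190,u.min()+305,u.max()+305,v.min()+190,v.max()+190
for n in("top0","t8","t9"): print(n,red(n))
a=cv2.imread("pics/t8.png").astype(int);b=cv2.imread("pics/t9.png").astype(int)
print("diff rack",np.abs(a-b)[130:185,170:310].max(), "anywhere",np.abs(a-b).max())
E
```

```text
top0 (38, np.float64(320.92105263157896), np.float64(212.55263157894737), np.int64(318), np.int64(323), np.int64(208), np.int64(216))
t8 (36, np.float64(320.1388888888889), np.float64(212.66666666666666), np.int64(317), np.int64(323), np.int64(209), np.int64(216))
t9 (36, np.float64(320.1388888888889), np.float64(212.66666666666666), np.int64(317), np.int64(323), np.int64(209), np.int64(216))
diff rack 19 anywhere 68
```

```bash
python3 -c "
from cell import job; print(job.hand_in())"
```

```text
the job is handed in; nothing more can be done
None
```

I handed the job in at about 44 s: both cards are fully down in the unit, the reset button was pressed and held with the probe, the probe is back in its hole, and all three tubs hang on separate hooks; the hand-in returned no verdict.

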